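# Set out the balance weights in order

## Robot

A 7-joint arm with a two-finger parallel gripper is mounted at the origin on a cart in front of the work surface, level with it; the furniture and walls round the work are solid. World frame = base frame: x ahead of the robot, y to its left, z up, the work surface at z = 0. Lengths are in m, angles in rad, forces in N, time in s.
With the tool pointing down it reaches from about 0.425 to 1.025 m from the base axis. Payload 9.4 kg.
Tool frame: the origin (TCP) lies on the centre line of the jaws, within the pads' length; the fingertips stand 17 mm ahead of it and the grasp point (between the pads) lies 2 mm behind it (tcp_to_tips is the x of the fingertips in the tool frame, in m); x points along the fingers, y is the direction in which the jaws open and shut, and the axes are right-handed (so a half turn about x gives the same grasp; the last joint's range is limited). The gripper opens to 93 mm and grips with 3 to 60 N. Pads are 15 mm wide; open, the fingers measure 128 mm over their backs; the gripper's body (75 mm by 188 mm) begins 65 mm behind the grasp point.
Start: joints at [1.261, 0.599, -0.003, 1.599, 0.002, 0.943, -0.08], TCP at [0.167, -0.705, 0.236] pointing down, gripper open.
Joint ranges: [-2.57, 2.57], [-0.35, 1.97], [-1.29, 1.29], [0.11, 2.56], [-1.05, 4.19], [0.11, 1.86], [-2.63, 2.63]. Speed limits (rad/s): [2.22, 2.22, 3.01, 3.01, 3.14, 3.14, 3.14].

## Interface

Orientations are given as a unit quaternion [x, y, z, w].
In Python, from plant import read_state, capture, sign_off, tcp_to_tips gives the robot as it stands.
- The arm moves only by the tool apply_moves, never from a script. Its argument "moves" is a list of rows, each an object of numbers: "x", "y", "z": the shift along the tool's x, y, z in mm; "ax", "ay", "az": the turn, a rotation vector about the tool's x, y, z in degrees; "grip": the gripper command: -1 is shut, 1 is fully open, values between are in proportion. In form: [{"x": .., "y": .., "z": .., "ax": .., "ay": .., "az": .., "grip": ..}, ...]. A call has 1 to 8 rows; each row is the pose to reach, as a shift and turn from the pose commanded when the call began, along the tool's axes at that moment; what a row does not reach only later rows make up. A row lasts 1/10 s, in which the tool goes at most 50 mm and 8.59 degrees, less where a joint would pass 70% of its speed; a pose out of reach is approached as far as the arm can. A call with a gripper value outside its range is refused whole. The fingers move at their own pace and stop on an object; "newtons" is the grip in N (left out, the last holds). Time passes only in rows, so rows that repeat a pose let the fingers close. It gives the time, the measured TCP pose, the force and the opening at its end, in the units of the state.
- read_state(): the state, without advancing time (a new reading comes with each control period).
- capture(name): name is "scene" or "top" or "wrist"; returns a dict with "color" (400x640x3 uint8, red, green, blue), "fx", "fy", "cx", "cy" (pixels), "R" (3x3) and "t" (3): a world point X has camera coordinates R X + t; the wrist camera has in their place "T_tool_cam" (4x4, takes a point from camera to tool coordinates, whose origin is the TCP and whose axes are the tool frame's). Camera axes: x right, y down, z forward; pixel columns grow to the right and rows downward; lengths in m; the calibration is good to about 2 mm. A picture is of the moment at which its call begins: read the wrist's pose just before it. There is no depth.
- sign_off(): hands the job in, once; it reports no verdict.
The state is a dict: "time": time; "joint_pos": joint angles; "qd": joint speeds; "joint_torque": joint torques, N m; "ee_pos": TCP position; "ee_rot": TCP orientation; "force": force on the tool from outside, world axes, zero at the start; "moment": the same for the moment, N m; "width": finger opening in m.
Only numpy, scipy, OpenCV 4.12 (cv2) and the standard library are available. Lean on these libraries where they do the work, as an engineer would, in place of code of your own. Each camera call takes 0.05 s, during which the arm holds its last target.

## Task

Set the four loose check weights out for the balance: stand one in the middle of each black rest on the wooden strip, in order of size, with the largest on the rest next to the balance and the smallest on the rest farthest from it. Do not tip any weight over on the way, and leave the blue-capped vial standing where it is.

Things in the scene. Friction and masses are not known exactly. Their poses are not given: they have to be found in the camera images.
- weight_large: largest weight, brass: upright cylinder with a knob on top, 38 mm in diameter, 62 mm high, about 500 g, loose, standing on the bench. Origin at the centre of its underside, z up along its axis; grip it round the body from above, low down (the knob is narrower).
- weight_medium: second largest weight, brass: upright cylinder with a knob on top, 29 mm in diameter, 48 mm high, about 200 g, loose, standing on the bench. Origin at the centre of its underside, z up along its axis; grip it round the body from above, low down (the knob is narrower).
- weight_small: third largest weight, steel: upright cylinder with a knob on top, 23 mm in diameter, 39 mm high, about 100 g, loose, standing on the bench. Origin at the centre of its underside, z up along its axis; grip it round the body from above, low down (the knob is narrower).
- weight_tiny: smallest weight, steel: upright cylinder with a knob on top, 18 mm in diameter, 31 mm high, about 50 g, loose, standing on the bench. Origin at the centre of its underside, z up along its axis; grip it round the body from above, low down (the knob is narrower).
- rest_a: one of four identical fixed round black rubber rests, 52 mm in diameter, 4 mm thick, in a straight row at 62 mm pitch on a fixed wooden strip (60 mm wide, 250 mm long, 10 mm high). Origin at the centre of its underside; its flat top is 4 mm above that (14 mm above the bench). The letters say nothing about the order along the row, which changes from start to start.
- rest_b: one of four identical fixed round black rubber rests, 52 mm in diameter, 4 mm thick, in a straight row at 62 mm pitch on a fixed wooden strip (60 mm wide, 250 mm long, 10 mm high). Origin at the centre of its underside; its flat top is 4 mm above that (14 mm above the bench). The letters say nothing about the order along the row, which changes from start to start.
- rest_c: one of four identical fixed round black rubber rests, 52 mm in diameter, 4 mm thick, in a straight row at 62 mm pitch on a fixed wooden strip (60 mm wide, 250 mm long, 10 mm high). Origin at the centre of its underside; its flat top is 4 mm above that (14 mm above the bench). The letters say nothing about the order along the row, which changes from start to start.
- rest_d: one of four identical fixed round black rubber rests, 52 mm in diameter, 4 mm thick, in a straight row at 62 mm pitch on a fixed wooden strip (60 mm wide, 250 mm long, 10 mm high). Origin at the centre of its underside; its flat top is 4 mm above that (14 mm above the bench). The letters say nothing about the order along the row, which changes from start to start.
- balance: small grey top-pan balance with a round steel pan, fixed on the bench past one end of the row (either end), on the line of the rests; 100 x 90 mm (90 along the row), 45 mm high. Origin at the centre of its underside; 100 mm from the centre of the nearest rest.
- vial: white sample vial with a blue screw cap, 26 mm in diameter, 58 mm high, loose, standing on the bench past the other end of the row, 100 mm from the centre of the nearest rest. Origin at the centre of its underside. To be left alone.

How it is judged:
At the end, for the whole second after the job is handed in: Counting from the balance, the large, medium, small and tiny weight stand upright (within 0.12 rad) on the first, second, third and fourth rest, each within 12 mm of its rest's centre, standing on the rest's top, released and at rest ((horizontal distance between weight_large and rest_a below 0.012 m or horizontal distance between weight_large and rest_b below 0.012 m or horizontal distance between weight_large and rest_c below 0.012 m or horizontal distance between weight_large and rest_d below 0.012 m) and horizontal distance between weight_large and balance between 0.08 and 0.12 m and height (world z) of weight_large between 0.01 and 0.019 m and angle between each of weight_large, weight_medium, weight_small, weight_tiny's own z axis and vertical below 0.12 rad and linear speed of each of weight_large, weight_medium, weight_small, weight_tiny below 0.02 m/s and contact force between each of weight_large, weight_medium, weight_small, weight_tiny and the fingers below 0.1 N and (horizontal distance between weight_medium and rest_a below 0.012 m or horizontal distance between weight_medium and rest_b below 0.012 m or horizontal distance between weight_medium and rest_c below 0.012 m or horizontal distance between weight_medium and rest_d below 0.012 m) and horizontal distance between weight_medium and balance between 0.142 and 0.182 m and height (world z) of weight_medium between 0.01 and 0.019 m and (horizontal distance between weight_small and rest_a below 0.012 m or horizontal distance between weight_small and rest_b below 0.012 m or horizontal distance between weight_small and rest_c below 0.012 m or horizontal distance between weight_small and rest_d below 0.012 m) and horizontal distance between weight_small and balance between 0.204 and 0.244 m and height (world z) of weight_small between 0.01 and 0.019 m and (horizontal distance between weight_tiny and rest_a below 0.012 m or horizontal distance between weight_tiny and rest_b below 0.012 m or horizontal distance between weight_tiny and rest_c below 0.012 m or horizontal distance between weight_tiny and rest_d below 0.012 m) and horizontal distance between weight_tiny and balance between 0.266 and 0.306 m and height (world z) of weight_tiny between 0.01 and 0.019 m); the robot touches nothing.
It fails at once if a weight is tipped over (angle between any of weight_large, weight_medium, weight_small, weight_tiny's own z axis and vertical above 0.6 rad).
It fails at once if the vial is moved by more than 20 mm or tipped (distance of vial from where it was at the start of the episode above 0.02 m or angle between vial's own z axis and vertical above 0.4 rad).
It also fails if it takes over 106 s, if anything falls off the work surface, if the arm or the gripper's body presses on something with over 40 N, if the wrist force passes 120 N, or if a joint passes its speed limit or range.

## Working session

There is one attempt and no reset: what is moved stays moved. The work goes in short steps, Python scripts to look and compute and a tool call to move; the robot and the scene stay as the last step left them, time stands still between calls to the robot, and variables do not carry over. Pictures are saved under pics/ and viewed, and the job is handed in when it is done.

Besides the shell and the picture viewer there is one more tool, called as name([rows], argument=value, ...), one row to a line, values as JSON. apply_moves: Moves the arm, as the interface text tells. Its arguments: {"type":"object","properties":{"moves":{"type":"array"},"newtons":{"type":"number"}},"required":["moves"]}

```bash
ls; mkdir -p pics
python3 - <<'E'
from plant import *
import cv2
s=read_state(); print(s, tcp_to_tips)
for n in ["scene","top"]:
    c=capture(n); cv2.imwrite(f"pics/{n}0.png",c["color"][:,:,::-1]); print(n,{k:c[k] for k in c if k!="color"})
E
```

```text
pics
{'time': 0.0, 'joint_pos': array([ 1.26133392,  0.60016293, -0.00255262,  1.60012842,  0.00181796,
        0.94289341, -0.07979146]), 'qd': array([-0.00059031,  0.00021464, -0.00156077, -0.00089294, -0.00172491,
        0.00030336,  0.00023278]), 'joint_torque': array([-1.98429893e-04, -7.65062070e+01,  1.49770059e+00, -2.52350521e+01,
       -5.23841497e-02,  1.68714335e-02,  6.36097980e-05]), 'ee_pos': array([ 0.1671116 , -0.70500067,  0.23473302]), 'ee_rot': array([-0.70220048, -0.08268763,  0.70243896, -0.08158885]), 'force': array([-0.5567042 , -0.40042583,  0.71812854]), 'moment': array([ 0.01891173,  0.06447781, -0.00535606]), 'width': 0.09296733635847985} 0.017
scene {'fx': 425.8790955453028, 'fy': 425.8790955453028, 'cx': 319.3116592787764, 'cy': 205.69258937362775, 'R': array([[ 0.58751268, -0.80914608,  0.01055779],
       [-0.44069459, -0.33087182, -0.83445318],
       [ 0.6786878 ,  0.48559907, -0.55097769]]), 't': array([-0.41279217,  0.21166813,  0.77760927])}
top {'fx': 374.80788124356775, 'fy': 374.80788124356775, 'cx': 326.65437050481796, 'cy': 198.12290132133842, 'R': array([[ 2.68654073e-02, -9.99638884e-01,  5.92297552e-04],
       [-9.87159077e-01, -2.66233353e-02, -1.57506047e-01],
       [ 1.57464939e-01,  3.64677222e-03, -9.87517845e-01]]), 't': array([-0.14759773,  0.51860773,  1.00967701])}
```

View pics/scene0.png

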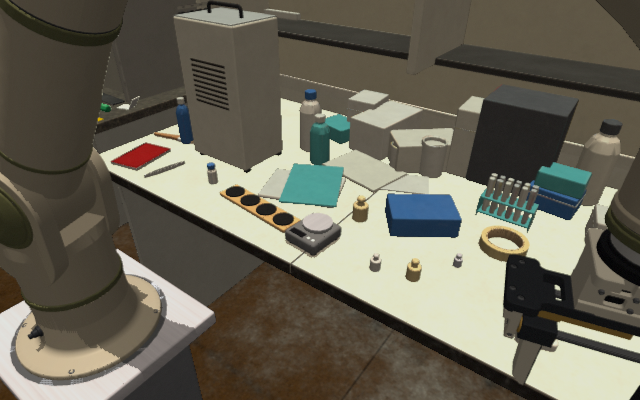

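View pics/top0.png

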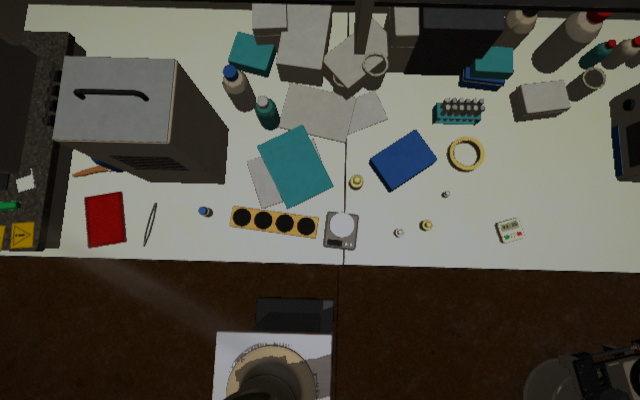

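The scene view and the top view agree. In the top view the rest row is at (241–306, 217–226), with the balance to its right at (341,228) and the vial to its left at (205,211). The large weight is at (356,182), medium at (426,225), small at (398,233) and tiny at (446,194). Next I'll measure them.

```bash
cat > h.py <<'E'
import numpy as np, cv2
from plant import *
from scipy.spatial.transform import Rotation as Rot
def cast(c,uv,z,R=None,t=None):
    R=c["R"] if R is None else R; t=c["t"] if t is None else t
    d=np.array([(uv[0]-c["cx"])/c["fx"],(uv[1]-c["cy"])/c["fy"],1.])
    o=-R.T@t; d=R.T@d
    return (o+d*(z-o[2])/d[2])
def proj(c,X,R=None,t=None):
    R=c["R"] if R is None else R; t=c["t"] if t is None else t
    p=R@np.asarray(X,float)+t; return np.array([c["cx"]+c["fx"]*p[0]/p[2],c["cy"]+c["fy"]*p[1]/p[2]])
def wrist():
    s=read_state(); c=capture("wrist"); Rt=Rot.from_quat(s["ee_rot"]).as_matrix()
    T=c["T_tool_cam"]; Rwc=Rt@T[:3,:3]; twc=Rt@T[:3,3]+s["ee_pos"]
    c["R"]=Rwc.T; c["t"]=-Rwc.T@twc; return c,s
E
python3 - <<'E'
from h import *
a=capture("top"); b=capture("scene")
def crop(c,x0,x1,y0,y1,k,name): cv2.imwrite(f"pics/{name}.png",cv2.resize(c["color"][y0:y1,x0:x1,::-1],None,fx=k,fy=k,interpolation=cv2.INTER_NEAREST))
crop(a,190,460,160,255,2.9,"tz"); crop(b,195,475,150,290,2.8,"sz")
# rests
for nm,c,roi in (("top",a,(228,320,200,242)),("scene",b,(215,302,178,235))):
    im=c["color"].astype(int); m=(im.max(2)<45).astype(np.uint8)
    mm=np.zeros_like(m); x0,x1,y0,y1=roi; mm[y0:y1,x0:x1]=m[y0:y1,x0:x1]
    n,l,st,ce=cv2.connectedComponentsWithStats(mm)
    for i in range(1,n):
        if st[i,4]>40: print(nm,st[i],ce[i].round(1),cast(c,ce[i],.014).round(4))
E
```

```text
top [233 209  18  17 235] [241.7 216.9] [0.4661 0.1076 0.014 ]
top [255 212  17  17 230] [262.9 219.8] [0.4592 0.0466 0.014 ]
top [276 215  17  17 227] [284.4 222.8] [ 0.4523 -0.015   0.014 ]
top [298 218  17  17 230] [305.8 225.8] [ 0.4453 -0.0764  0.014 ]
scene [226 187  18  10 137] [234.6 191.5] [0.4614 0.1037 0.014 ]
scene [241 196  18  10 148] [249.6 200.1] [0.4545 0.0424 0.014 ]
scene [257 204  19  11 165] [265.7 209.2] [ 0.4482 -0.0189  0.014 ]
scene [273 214  20  11 179] [282.7 218.9] [ 0.4412 -0.0802  0.014 ]
scene [215 227  16   8  71] [220.2 231.7] [0.3154 0.0023 0.014 ]
scene [290 228  12   7  47] [296.  231.2] [ 0.4218 -0.1368  0.014 ]
```

```bash
sleep 0
```

```text
(no output)
```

View pics/tz.png

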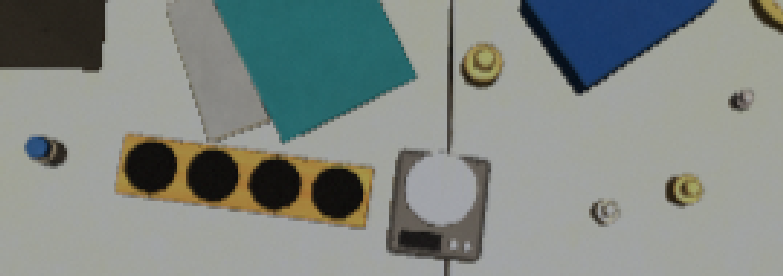

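View pics/sz.png

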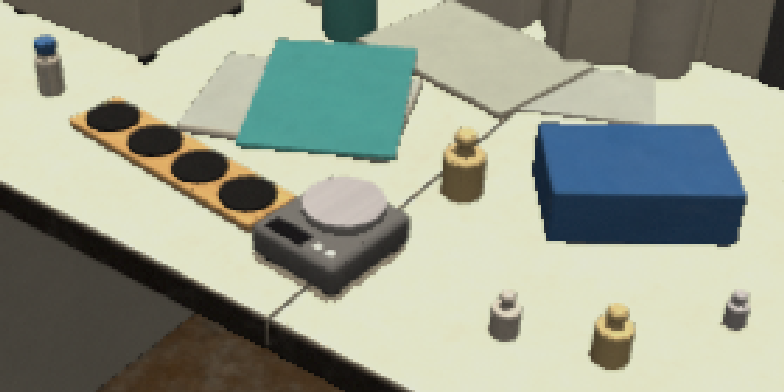

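Both crops are clear. The large, medium, small and tiny weights sit at about (484,62), (686,190), (605,211) and (741,99) in the top crop, and the balance is at the −y end of the row. The two views give rest positions about 5 mm apart, so the wrist camera will refine them.

Run:
```python
from h import *
a=capture("top"); b=capture("scene")
# knob tops, read off crops (pixel in crop / scale + offset)
H=dict(L=.062,M=.048,S=.039,T=.031)
tp=dict(L=(486,56),M=(688,186),S=(608,209),T=(745,97))
bot=dict(L=(464,192),M=(611,358),S=(504,332),T=(736,322)) # base centre approx in scene crop
top=dict(L=(467,133),M=(618,311),S=(509,296),T=(740,294))
for k in H:
    A=cast(a,(tp[k][0]/2.9+190,tp[k][1]/2.9+160),H[k])
    B=cast(b,(bot[k][0]/2.8+195,bot[k][1]/2.8+150),0)
    C=cast(b,(top[k][0]/2.8+195,top[k][1]/2.8+150),H[k])
    print(k,A.round(4),B.round(4),C.round(4), np.hypot(*A[:2]).round(3))
print("vial",cast(a,(38/2.9+190,148/2.9+160),.058), "bal",cast(a,(341,228),.045))
c,s=wrist(); cv2.imwrite("pics/w0.png",c["color"][:,:,::-1]); print(c["T_tool_cam"],c["fx"],Rot.from_quat(s["ee_rot"]).as_matrix())
```

```text
L [ 0.5741 -0.2179  0.062 ] [ 0.5735 -0.221   0.    ] [ 0.5727 -0.2199  0.062 ] 0.614
M [ 0.4562 -0.4126  0.048 ] [ 0.4559 -0.4198  0.    ] [ 0.4526 -0.4199  0.048 ] 0.615
S [ 0.433  -0.3383  0.039 ] [ 0.4335 -0.3418  0.    ] [ 0.4301 -0.3442  0.039 ] 0.549
T [ 0.5466 -0.4742  0.031 ] [ 0.5503 -0.4797  0.    ] [ 0.5451 -0.4787  0.031 ] 0.724
vial [0.47472494 0.20409818 0.058     ] bal [ 0.43942539 -0.17539712  0.045     ]
[[ 1.38910647e-03 -2.69490851e-01  9.63001948e-01 -1.48065058e-01]
 [ 9.99998997e-01  1.09423005e-04 -1.41185236e-03 -2.38835436e-04]
 [ 2.75106728e-04  9.63002943e-01  2.69490733e-01 -7.43894209e-02]
 [ 0.00000000e+00  0.00000000e+00  0.00000000e+00  1.00000000e+00]] 309.1146942031811 [[-1.91429568e-04  2.30732414e-01 -9.73017223e-01]
 [ 4.38160275e-04 -9.73017128e-01 -2.30732478e-01]
 [-9.99999886e-01 -4.70506513e-04  8.51664709e-05]]
```

```bash
sleep 0
```

```text
(no output)
```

View pics/w0.png

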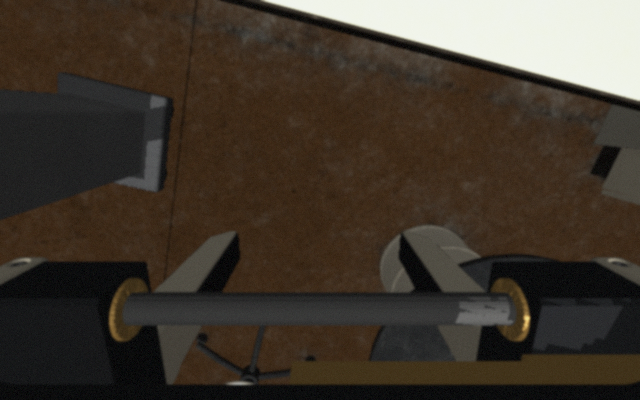

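apply_moves([
  {"y": -25, "z": -40, "ax": 1, "grip": 1},
  {"y": -52, "z": -85, "ax": 3, "grip": 1},
  {"y": -80, "z": -128, "ax": 4, "grip": 1},
  {"y": -106, "z": -172, "ax": 5, "grip": 1},
  {"y": -134, "z": -216, "ax": 6, "grip": 1},
  {"y": -160, "z": -260, "ax": 7, "grip": 1},
  {"y": -185, "z": -300, "ax": 7, "grip": 1},
  {"y": -210, "z": -340, "ax": 7, "grip": 1},
], newtons=20)

```text
$.moves[0]: bad value
```

```bash
cat >> h.py <<'E'
def go(s,X):
    Rt=Rot.from_quat(s["ee_rot"]).as_matrix(); return (Rt.T@(np.asarray(X)-s["ee_pos"])*1000).round(1)
E
python3 - <<'E'
from h import *
c,s=wrist(); cv2.imwrite("pics/w1.png",c["color"][:,:,::-1]); print(s["time"],s["ee_pos"],Rot.from_quat(s["ee_rot"]).as_matrix().round(3),s["width"])
for k,p in dict(L=(.574,-.219,.0),M=(.455,-.416,0),S=(.432,-.341,0),T=(.547,-.477,0)).items(): print(k,proj(c,p))
E
```

```text
0.35 [ 0.16719576 -0.70536091  0.23541007] [[-0.     0.231 -0.973]
 [ 0.    -0.973 -0.231]
 [-1.    -0.     0.   ]] 0.09285645665140342
L [-143.5947093  -437.61632264]
M [  95.26554037 -182.76534517]
S [  15.11917709 -175.77626543]
T [ 168.96043633 -292.54029948]
```

View pics/w1.png

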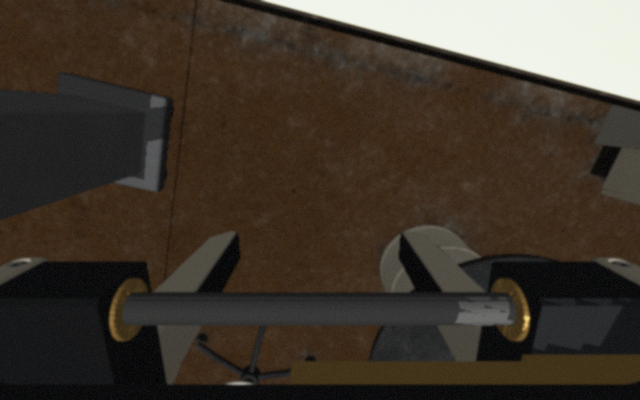

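Every row needs all seven fields, so I'll resend it in full.

apply_moves([
  {"x": 0, "y": -25, "z": -40, "ax": 1, "ay": 0, "az": 0, "grip": 1},
  {"x": 0, "y": -52, "z": -85, "ax": 3, "ay": 0, "az": 0, "grip": 1},
  {"x": 0, "y": -80, "z": -128, "ax": 4, "ay": 0, "az": 0, "grip": 1},
  {"x": 0, "y": -106, "z": -172, "ax": 5, "ay": 0, "az": 0, "grip": 1},
  {"x": 0, "y": -134, "z": -216, "ax": 6, "ay": 0, "az": 0, "grip": 1},
  {"x": 0, "y": -160, "z": -260, "ax": 7, "ay": 0, "az": 0, "grip": 1},
  {"x": 0, "y": -185, "z": -300, "ax": 7, "ay": 0, "az": 0, "grip": 1},
  {"x": 0, "y": -210, "z": -340, "ax": 7, "ay": 0, "az": 0, "grip": 1},
], newtons=20)

```text
time: 1.2
ee_pos: [0.4492, -0.4229, 0.2359]
ee_rot: [0.706, 0.039, -0.706, 0.039]
force: [0.5, -0.0, 0.2]
width: 0.0931
```

Run:
```python
from h import *
c,s=wrist();c,s=wrist();c,s=wrist(); cv2.imwrite("pics/w2.png",c["color"][:,:,::-1]); print(s["time"],s["ee_pos"],s["qd"].round(3),Rot.from_quat(s["ee_rot"]).as_matrix().round(3),s["width"])
for k,p in dict(L=(.574,-.219,.0),M=(.455,-.416,0),S=(.432,-.341,0),T=(.547,-.477,0)).items(): print(k,proj(c,p))
```

```text
1.3 [ 0.45429555 -0.41778454  0.23569747] [0.076 0.    0.082 0.004 0.027 0.007 0.075] [[ 0.003  0.121 -0.993]
 [ 0.003 -0.993 -0.121]
 [-1.    -0.002 -0.003]] 0.0929734304139162
L [159.69576564  50.66683275]
M [318.65862705 173.49770132]
S [257.99637482 184.11922729]
T [379.01118193 103.82273306]
```

View pics/w2.png

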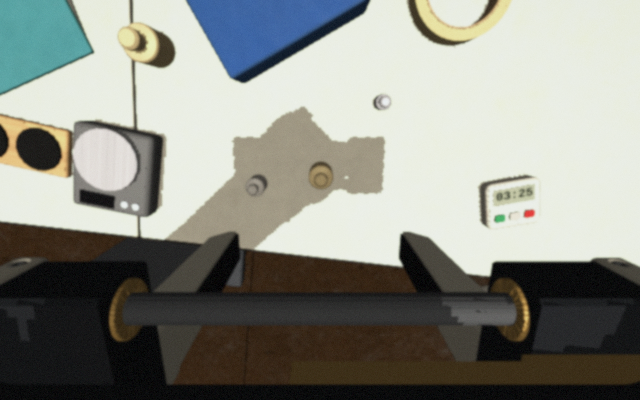

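The wrist view shows medium at (320,176), small at (256,185), tiny at (383,101) and large at (143,42). All are close to the predicted positions. I'll refine with an enlarged crop.

Run:
```python
from h import *
c,s=wrist(); print(s["qd"].round(3),s["ee_pos"])
im=c["color"][:,:,::-1]
def t(cx,cy): return cv2.resize(im[max(cy-25,0):max(cy-25,0)+50,cx-30:cx+30],None,fx=6.5,fy=6,interpolation=cv2.INTER_CUBIC)
o=np.vstack([np.hstack([t(320,176),t(256,185)]),np.hstack([t(383,101),t(143,42)])]); cv2.imwrite("pics/w3.png",o)
```

```text
[0.061 0.001 0.063 0.004 0.015 0.002 0.026] [ 0.45119904 -0.42101369  0.23569395]
```

View pics/w3.png

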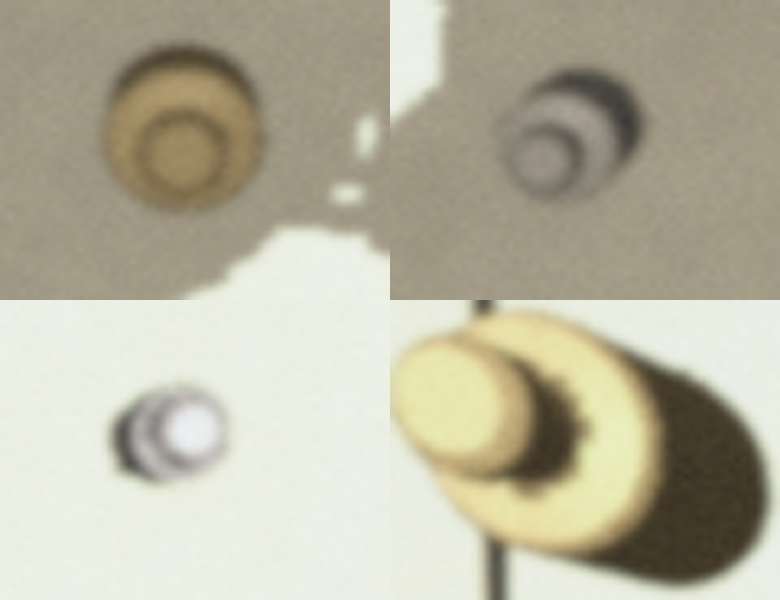

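apply_moves([
  {"x": 0, "y": 0, "z": 0, "ax": 0, "ay": 0, "az": 0, "grip": 1},
  {"x": 0, "y": 0, "z": 0, "ax": 0, "ay": 0, "az": 0, "grip": 1},
  {"x": 0, "y": 0, "z": 0, "ax": 0, "ay": 0, "az": 0, "grip": 1},
  {"x": 0, "y": 0, "z": 0, "ax": 0, "ay": 0, "az": 0, "grip": 1},
  {"x": 0, "y": 0, "z": 0, "ax": 0, "ay": 0, "az": 0, "grip": 1},
  {"x": 0, "y": 0, "z": 0, "ax": 0, "ay": 0, "az": 0, "grip": 1},
])

```text
time: 2.0
ee_pos: [0.4477, -0.4246, 0.2356]
ee_rot: [-0.706, -0.039, 0.706, -0.039]
force: [0.2, 0.1, 0.4]
width: 0.0926
```

Run:
```python
from h import *
c,s=wrist(); print(s["qd"].round(3),s["ee_pos"],Rot.from_quat(s["ee_rot"]).as_matrix().round(3))
im=c["color"][:,:,::-1]; np.save("c.npy",im)
def t(cx,cy): return cv2.resize(im[max(cy-25,0):max(cy-25,0)+50,cx-30:cx+30],None,fx=6.5,fy=6,interpolation=cv2.INTER_CUBIC)
o=np.vstack([np.hstack([t(320,176),t(256,185)]),np.hstack([t(383,101),t(143,42)])]); cv2.imwrite("pics/w4.png",o)
g=cv2.GaussianBlur(cv2.cvtColor(im,cv2.COLOR_BGR2GRAY),(0,0),0.7)
import pickle; pickle.dump((c,s),open("v.pkl","wb"))
```

```text
[-0.004 -0.    -0.001 -0.002  0.001 -0.    -0.   ] [ 0.44767774 -0.42464025  0.2355745 ] [[-0.     0.11  -0.994]
 [ 0.    -0.994 -0.11 ]
 [-1.    -0.     0.   ]]
```

View pics/w4.png

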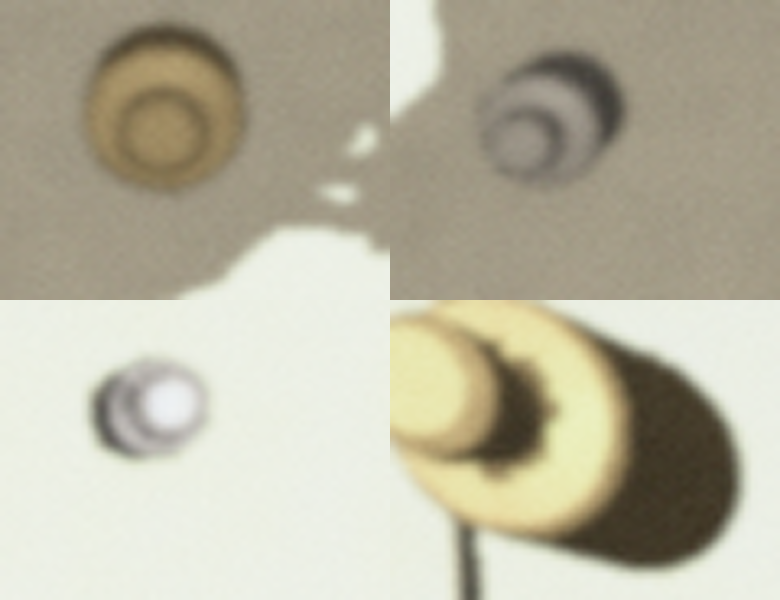

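Run:
```python
from h import *
import pickle; c,s=pickle.load(open("v.pkl","rb"))
for k,uv,h in (("M",(290+165/6.5,151+130/6),.048),("S",(226+130/6.5,160+145/6),.039),("T",(353+170/6.5,76+104/6),.031),("L",(113+40/6.5,17+85/6),.062)):
    X=cast(c,uv,h); print(k,X.round(4),go(s,[X[0],X[1],.1]))
c=dict(c)
# rests d seen
```

```text
M [ 0.4575 -0.4189  0.048 ] [135.6  -4.6 -10.4]
S [ 0.4338 -0.3416  0.039 ] [135.6 -84.1   4.7]
T [ 0.5483 -0.4783  0.031 ] [135.6  64.4 -94.1]
L [ 0.5739 -0.2213  0.062 ] [ 135.6 -188.2 -147.8]
```

apply_moves([
  {"x": 30, "y": -5, "z": -10, "ax": 0, "ay": 0, "az": 0, "grip": 0.3},
  {"x": 70, "y": -5, "z": -10, "ax": 0, "ay": 0, "az": 0, "grip": 0.3},
  {"x": 110, "y": -5, "z": -10, "ax": 0, "ay": 0, "az": 0, "grip": 0.3},
  {"x": 140, "y": -5, "z": -10, "ax": 0, "ay": 0, "az": 0, "grip": 0.3},
  {"x": 150, "y": -5, "z": -10, "ax": 0, "ay": 0, "az": 0, "grip": 0.3},
  {"x": 150, "y": -5, "z": -10, "ax": 0, "ay": 0, "az": 0, "grip": 0.3},
  {"x": 150, "y": -5, "z": -10, "ax": 0, "ay": 0, "az": 0, "grip": 0.3},
  {"x": 150, "y": -5, "z": -10, "ax": 0, "ay": 0, "az": 0, "grip": 0.3},
])

```text
time: 2.85
ee_pos: [0.458, -0.4191, 0.0873]
ee_rot: [0.707, 0.038, -0.705, 0.04]
force: [-1.1, 0.1, 0.6]
width: 0.0604
```

Run:
```python
from h import *
c,s=wrist(); print(s["qd"].round(3),s["ee_pos"],go(s,[.4575,-.4189,.0205]),s["width"])
im=c["color"][:,:,::-1]; cv2.imwrite("pics/w5.png",im); print(proj(c,(.4575,-.4189,.048)))
```

```text
[-0.    -0.002  0.     0.003  0.001 -0.003  0.002] [ 0.45801847 -0.41907372  0.08733035] [66.8 -0.4  0.6] 0.060437942360543534
[319.23601647 232.20035492]
```

View pics/w5.png

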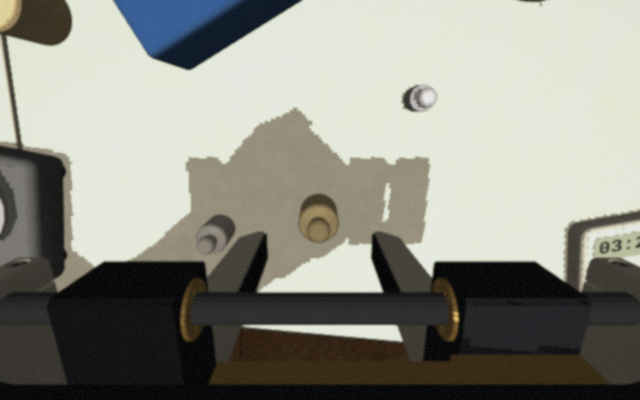

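apply_moves([
  {"x": 30, "y": 0, "z": 0, "ax": 0, "ay": 0, "az": 0, "grip": 0.3},
  {"x": 52, "y": 0, "z": 0, "ax": 0, "ay": 0, "az": 0, "grip": 0.3},
  {"x": 66, "y": 0, "z": 0, "ax": 0, "ay": 0, "az": 0, "grip": 0.3},
  {"x": 66, "y": 0, "z": 0, "ax": 0, "ay": 0, "az": 0, "grip": 0.3},
  {"x": 66, "y": 0, "z": 0, "ax": 0, "ay": 0, "az": 0, "grip": -0.2},
  {"x": 66, "y": 0, "z": 0, "ax": 0, "ay": 0, "az": 0, "grip": -0.6},
  {"x": 66, "y": 0, "z": 0, "ax": 0, "ay": 0, "az": 0, "grip": -0.6},
  {"x": 66, "y": 0, "z": 0, "ax": 0, "ay": 0, "az": 0, "grip": -0.6},
], newtons=20)

```text
time: 3.7
ee_pos: [0.4575, -0.4186, 0.0204]
ee_rot: [0.706, 0.039, -0.706, 0.039]
force: [0.1, -0.2, 0.2]
width: 0.0331
```

apply_moves([
  {"x": 0, "y": 0, "z": 0, "ax": 0, "ay": 0, "az": 0, "grip": -1},
  {"x": 0, "y": 0, "z": 0, "ax": 0, "ay": 0, "az": 0, "grip": -1},
  {"x": 0, "y": 0, "z": 0, "ax": 0, "ay": 0, "az": 0, "grip": -1},
  {"x": -15, "y": 0, "z": 0, "ax": 0, "ay": 0, "az": 0, "grip": -1},
  {"x": -45, "y": 0, "z": 0, "ax": 0, "ay": 0, "az": 0, "grip": -1},
  {"x": -85, "y": 0, "z": 0, "ax": 0, "ay": 0, "az": 0, "grip": -1},
  {"x": -120, "y": 0, "z": 0, "ax": 0, "ay": 0, "az": 0, "grip": -1},
  {"x": -130, "y": 0, "z": 0, "ax": 0, "ay": 0, "az": 0, "grip": -1},
])

```text
time: 4.5
ee_pos: [0.4583, -0.4194, 0.1539]
ee_rot: [0.707, 0.038, -0.705, 0.04]
force: [-0.3, -1.0, -2.6]
width: 0.0286
```

apply_moves([
  {"x": -5, "y": -20, "z": -2, "ax": 0, "ay": 0, "az": 0, "grip": -1},
  {"x": -10, "y": -60, "z": -6, "ax": 0, "ay": 0, "az": 0, "grip": -1},
  {"x": -10, "y": -108, "z": -11, "ax": 0, "ay": 0, "az": 0, "grip": -1},
  {"x": -10, "y": -156, "z": -16, "ax": 0, "ay": 0, "az": 0, "grip": -1},
  {"x": -10, "y": -204, "z": -21, "ax": 0, "ay": 0, "az": 0, "grip": -1},
  {"x": -10, "y": -250, "z": -25, "ax": 0, "ay": 0, "az": 0, "grip": -1},
  {"x": -10, "y": -290, "z": -28, "ax": 0, "ay": 0, "az": 0, "grip": -1},
  {"x": -10, "y": -310, "z": -30, "ax": 0, "ay": 0, "az": 0, "grip": -1},
])

```text
time: 5.3
ee_pos: [0.4511, -0.1026, 0.1588]
ee_rot: [-0.705, -0.041, 0.707, -0.04]
force: [0.2, -0.3, -2.8]
width: 0.0289
```

apply_moves([
  {"x": 0, "y": -15, "z": -1, "ax": 0, "ay": 0, "az": 0, "grip": -1},
  {"x": 0, "y": -20, "z": -2, "ax": 0, "ay": 0, "az": 0, "grip": -1},
  {"x": 0, "y": -20, "z": -2, "ax": 0, "ay": 0, "az": 0, "grip": -1},
  {"x": 0, "y": -20, "z": -2, "ax": 0, "ay": 0, "az": 0, "grip": -1},
  {"x": 0, "y": -20, "z": -2, "ax": 0, "ay": 0, "az": 0, "grip": -1},
  {"x": 0, "y": -20, "z": -2, "ax": 0, "ay": 0, "az": 0, "grip": -1},
])

```text
time: 5.9
ee_pos: [0.4525, -0.0877, 0.1595]
ee_rot: [-0.706, -0.039, 0.706, -0.039]
force: [0.7, 0.9, -2.1]
width: 0.0284
```

Run:
```python
from h import *
c,s=wrist(); print(s["qd"].round(3),s["ee_pos"],s["width"],Rot.from_quat(s["ee_rot"]).as_matrix().round(3))
im=c["color"][:,:,::-1]; cv2.imwrite("pics/w6.png",im)
import pickle; pickle.dump((c,s),open("v2.pkl","wb"))
for p in ((.4661,.1076,.014),(.4592,.0466,.014),(.4523,-.015,.014),(.4453,-.0764,.014)): print(proj(c,p))
```

```text
[-0.001 -0.002 -0.003 -0.    -0.002 -0.    -0.002] [ 0.45249453 -0.0876555   0.15951758] 0.02842322472958568 [[-0.     0.109 -0.994]
 [-0.    -0.994 -0.109]
 [-1.     0.     0.   ]]
[116.80565589 155.61409629]
[181.52993707 169.6634815 ]
[245.33504733 183.4449718 ]
[307.42429782 196.97770269]
```

View pics/w6.png

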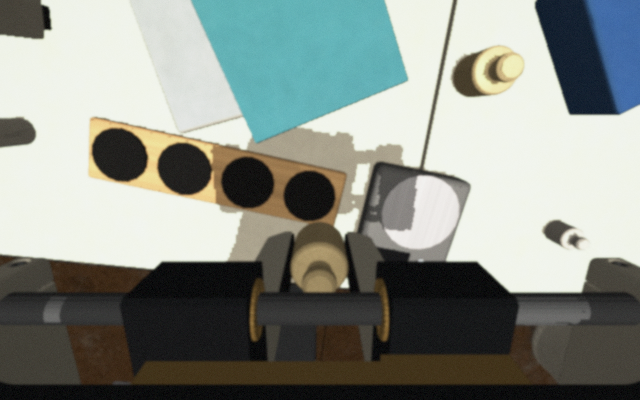

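The wrist view shows the four rests at about (119,154), (185,168), (247,182) and (310,195), with the medium weight held upright at the bottom centre. The predictions from the top camera are within about 3 px.

Run:
```python
from h import *
import pickle; c,s=pickle.load(open("v2.pkl","rb"))
im=c["color"].astype(int); m=(im.max(2)<48).astype(np.uint8); m[:,:85]=0;m[:,345:]=0;m[:115]=0;m[222:]=0
n,l,st,ce=cv2.connectedComponentsWithStats(m); P=[]
for i in range(1,n):
    if st[i,4]>300:
        k,_=cv2.findContours((l==i).astype(np.uint8),0,1); e=cv2.fitEllipse(cv2.convexHull(k[0])); X=cast(c,e[0],.014); P.append(X); print(st[i],ce[i].round(1),np.round(e[0],1),np.round(e[1],1),X.round(4))
P=sorted(P,key=lambda p:p[1]); print([np.linalg.norm(P[i+1]-P[i]).round(4) for i in range(3)])
print(go(s,P[1]))
```

```text
[  93  130   54   50 2064] [119.4 154.3] [119.4 154.3] [47.  55.8] [0.4677 0.105  0.014 ]
[ 159  144   52   50 1949] [184.2 168.3] [184.3 168.3] [46.9 52.7] [0.4608 0.044  0.014 ]
[ 222  158   51   49 1963] [247.3 182.1] [247.2 182.1] [48.3 51.3] [ 0.4539 -0.0168  0.014 ]
[ 285  172   49   48 1878] [309.  195.5] [309.1 195.5] [48.1 49.4] [ 0.447  -0.0779  0.014 ]
[np.float64(0.0615), np.float64(0.0612), np.float64(0.0614)]
[145.5 -70.3  -9.1]
```

apply_moves([
  {"x": 0, "y": -30, "z": -4, "ax": 0, "ay": 0, "az": 0, "grip": -1},
  {"x": 0, "y": -60, "z": -8, "ax": 0, "ay": 0, "az": 0, "grip": -1},
  {"x": 0, "y": -70, "z": -9, "ax": 0, "ay": 0, "az": 0, "grip": -1},
  {"x": 20, "y": -70, "z": -9, "ax": 0, "ay": 0, "az": 0, "grip": -1},
  {"x": 55, "y": -70, "z": -9, "ax": 0, "ay": 0, "az": 0, "grip": -1},
  {"x": 85, "y": -70, "z": -9, "ax": 0, "ay": 0, "az": 0, "grip": -1},
  {"x": 105, "y": -70, "z": -9, "ax": 0, "ay": 0, "az": 0, "grip": -1},
  {"x": 115, "y": -70, "z": -9, "ax": 0, "ay": 0, "az": 0, "grip": -1},
])

```text
time: 6.75
ee_pos: [0.4534, -0.0169, 0.043]
ee_rot: [-0.705, -0.039, 0.707, -0.039]
force: [-0.1, -0.4, -2.0]
width: 0.0284
```

apply_moves([
  {"x": 0, "y": 0, "z": 0, "ax": 0, "ay": 0, "az": 0, "grip": -1},
  {"x": 0, "y": 0, "z": 0, "ax": 0, "ay": 0, "az": 0, "grip": -1},
  {"x": 0, "y": 0, "z": 0, "ax": 0, "ay": 0, "az": 0, "grip": -1},
])

```text
time: 7.05
ee_pos: [0.4544, -0.0164, 0.0455]
ee_rot: [0.707, 0.039, -0.705, 0.039]
force: [-0.1, 0.3, -1.8]
width: 0.0286
```

Run:
```python
from h import *
c,s=wrist(); print(s["qd"].round(3),s["ee_pos"],s["width"],s["force"],go(s,[.4535,-.0170,.0352]))
cv2.imwrite("pics/w7.png",c["color"][:,:,::-1])
```

```text
[-0.002 -0.004 -0.001  0.    -0.002 -0.005 -0.001] [ 0.45435875 -0.01644905  0.04553782] 0.028621238214269103 [-0.05243084  0.30184735 -1.75234303] [10.3  0.5  0.9]
```

View pics/w7.png

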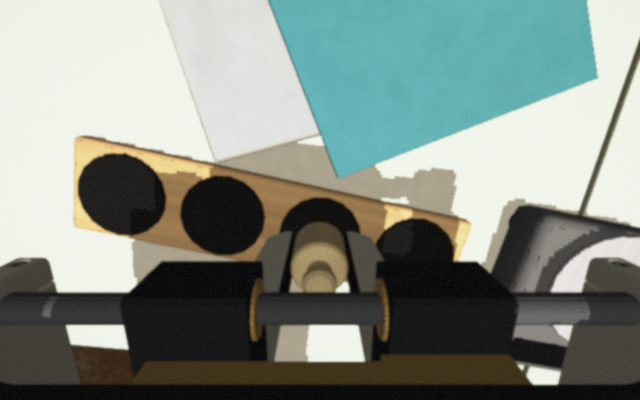

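apply_moves([
  {"x": 5, "y": 0, "z": 1, "ax": 0, "ay": 0, "az": 0, "grip": -1},
  {"x": 9, "y": 0, "z": 1, "ax": 0, "ay": 0, "az": 0, "grip": -1},
  {"x": 10.5, "y": 0, "z": 1, "ax": 0, "ay": 0, "az": 0, "grip": -1},
  {"x": 10.5, "y": 0, "z": 1, "ax": 0, "ay": 0, "az": 0, "grip": -1},
  {"x": 10.5, "y": 0, "z": 1, "ax": 0, "ay": 0, "az": 0, "grip": -1},
])

```text
time: 7.6
ee_pos: [0.4528, -0.0163, 0.0341]
ee_rot: [-0.706, -0.039, 0.706, -0.039]
force: [-0.1, -0.1, 1.5]
width: 0.0287
```

apply_moves([
  {"x": 0, "y": 0, "z": 0, "ax": 0, "ay": 0, "az": 0, "grip": -0.2},
  {"x": 0, "y": 0, "z": 0, "ax": 0, "ay": 0, "az": 0, "grip": -0.03},
  {"x": 0, "y": 0, "z": 0, "ax": 0, "ay": 0, "az": 0, "grip": -0.03},
  {"x": 0, "y": 0, "z": 0, "ax": 0, "ay": 0, "az": 0, "grip": -0.03},
])

```text
time: 8.0
ee_pos: [0.4529, -0.0164, 0.0341]
ee_rot: [0.706, 0.039, -0.706, 0.039]
force: [0.2, 0.1, -0.9]
width: 0.045
```

apply_moves([
  {"x": -20, "y": 0, "z": 0, "ax": 0, "ay": 0, "az": 0, "grip": -0.03},
  {"x": -50, "y": 0, "z": 0, "ax": 0, "ay": 0, "az": 0, "grip": -0.03},
  {"x": -90, "y": 0, "z": 0, "ax": 0, "ay": 0, "az": 0, "grip": 0.2},
  {"x": -120, "y": 0, "z": 0, "ax": 0, "ay": 0, "az": 0, "grip": 0.3},
  {"x": -120, "y": 0, "z": 0, "ax": 0, "ay": 0, "az": 0, "grip": 0.3},
  {"x": -120, "y": 0, "z": 0, "ax": 0, "ay": 0, "az": 0, "grip": 0.3},
  {"x": -120, "y": 0, "z": 0, "ax": 0, "ay": 0, "az": 0, "grip": 0.3},
  {"x": -120, "y": 0, "z": 0, "ax": 0, "ay": 0, "az": 0, "grip": 0.3},
])

```text
time: 8.8
ee_pos: [0.4522, -0.0164, 0.153]
ee_rot: [-0.705, -0.039, 0.707, -0.039]
force: [-0.1, 0.2, 0.1]
width: 0.0603
```

Run:
```python
from h import *
c,s=wrist(); print(s["qd"].round(3),s["ee_pos"],s["width"],s["force"])
cv2.imwrite("pics/w8.png",c["color"][:,:,::-1])
import pickle; pickle.dump((c,s),open("v3.pkl","wb"))
for p in ((.4539,-.0168,.014),(.4539,-.0168,.062)): print(proj(c,p))
print(go(s,[.5739,-.2213,.155]))
```

```text
[-0.     0.002  0.002 -0.004 -0.001  0.004 -0.001] [ 0.4522174  -0.01640876  0.1530431 ] 0.060339631372682376 [-0.10709812  0.21911451  0.07546626]
[320.21648605 190.87387261]
[320.36202184 205.53596149]
[ -2.2 217.1 -98.3]
```

View pics/w8.png

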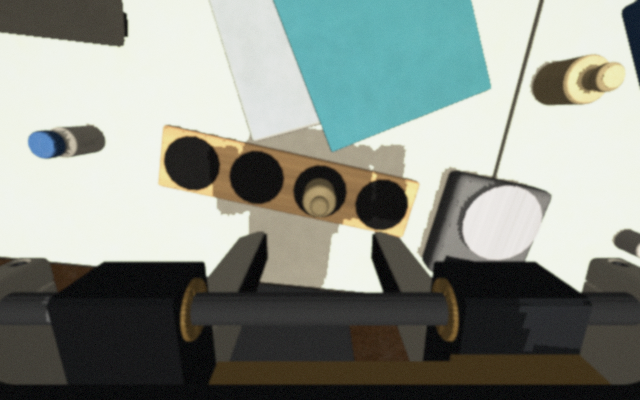

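Medium is standing on the second rest: the knob is at (319,205) against a predicted (320,205.5). Next is the large weight.

apply_moves([
  {"x": 0, "y": 30, "z": -12, "ax": 0, "ay": 0, "az": 0, "grip": 0.35},
  {"x": 0, "y": 75, "z": -33, "ax": 0, "ay": 0, "az": 0, "grip": 0.35},
  {"x": 0, "y": 120, "z": -54, "ax": 0, "ay": 0, "az": 0, "grip": 0.35},
  {"x": 0, "y": 160, "z": -72, "ax": 0, "ay": 0, "az": 0, "grip": 0.35},
  {"x": 0, "y": 195, "z": -88, "ax": 0, "ay": 0, "az": 0, "grip": 0.35},
  {"x": 0, "y": 212, "z": -96, "ax": 0, "ay": 0, "az": 0, "grip": 0.35},
  {"x": 0, "y": 217, "z": -98, "ax": 0, "ay": 0, "az": 0, "grip": 0.35},
  {"x": 0, "y": 217, "z": -98, "ax": 0, "ay": 0, "az": 0, "grip": 0.35},
])

```text
time: 9.65
ee_pos: [0.5736, -0.2213, 0.153]
ee_rot: [-0.705, -0.039, 0.707, -0.039]
force: [-0.5, -0.3, 0.4]
width: 0.0626
```

apply_moves([
  {"x": 0, "y": 0, "z": 0, "ax": 0, "ay": 0, "az": 0, "grip": 0.35},
  {"x": 0, "y": 0, "z": 0, "ax": 0, "ay": 0, "az": 0, "grip": 0.35},
  {"x": 0, "y": 0, "z": 0, "ax": 0, "ay": 0, "az": 0, "grip": 0.35},
  {"x": 0, "y": 0, "z": 0, "ax": 0, "ay": 0, "az": 0, "grip": 0.35},
])

```text
time: 10.05
ee_pos: [0.5742, -0.2205, 0.1543]
ee_rot: [0.706, 0.039, -0.706, 0.039]
force: [-0.3, 0.1, -0.3]
width: 0.0625
```

Run:
```python
from h import *
c,s=wrist(); print(s["qd"].round(3),s["ee_pos"],s["width"],s["force"])
cv2.imwrite("pics/w9.png",c["color"][:,:,::-1])
import pickle; pickle.dump((c,s),open("v4.pkl","wb"))
for p in ((.5739,-.2213,.0),(.5739,-.2213,.062)): print(proj(c,p))
print(go(s,[.5739,-.2213,.022]))
```

```text
[ 0.004  0.002  0.001 -0.004  0.003  0.002  0.002] [ 0.57416436 -0.22054309  0.15429866] 0.06253879439372122 [-0.27683699  0.07134521 -0.32180187]
[320.32381157 189.38149   ]
[320.5367502  207.65780349]
[132.3   0.7   0.4]
```

View pics/w9.png

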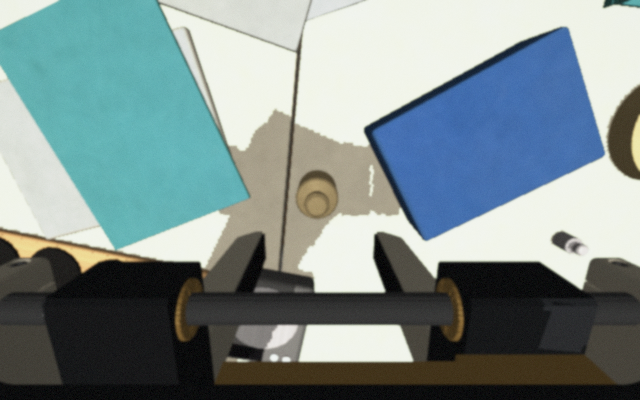

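The knob is at (317,204), about 3 px up and left of the prediction, so I'll correct by about −2 mm in y and z.

apply_moves([
  {"x": 20, "y": -2, "z": -2, "ax": 0, "ay": 0, "az": 0, "grip": 0.35},
  {"x": 55, "y": -2, "z": -2, "ax": 0, "ay": 0, "az": 0, "grip": 0.35},
  {"x": 90, "y": -2, "z": -2, "ax": 0, "ay": 0, "az": 0, "grip": 0.35},
  {"x": 115, "y": -2, "z": -2, "ax": 0, "ay": 0, "az": 0, "grip": 0.35},
  {"x": 127, "y": -2, "z": -2, "ax": 0, "ay": 0, "az": 0, "grip": 0.35},
  {"x": 132, "y": -2, "z": -2, "ax": 0, "ay": 0, "az": 0, "grip": 0.35},
  {"x": 132, "y": -2, "z": -2, "ax": 0, "ay": 0, "az": 0, "grip": 0.35},
  {"x": 132, "y": -2, "z": -2, "ax": 0, "ay": 0, "az": 0, "grip": 0.35},
], newtons=30)

```text
time: 10.9
ee_pos: [0.5766, -0.2193, 0.0232]
ee_rot: [0.707, 0.039, -0.706, 0.039]
force: [0.3, 0.7, 0.7]
width: 0.0624
```

apply_moves([
  {"x": 0, "y": 0, "z": 0, "ax": 0, "ay": 0, "az": 0, "grip": 0},
  {"x": 0, "y": 0, "z": 0, "ax": 0, "ay": 0, "az": 0, "grip": -0.3},
  {"x": 0, "y": 0, "z": 0, "ax": 0, "ay": 0, "az": 0, "grip": -0.3},
  {"x": 0, "y": 0, "z": 0, "ax": 0, "ay": 0, "az": 0, "grip": -0.3},
  {"x": 0, "y": 0, "z": 0, "ax": 0, "ay": 0, "az": 0, "grip": -1},
  {"x": 0, "y": 0, "z": 0, "ax": 0, "ay": 0, "az": 0, "grip": -1},
  {"x": 0, "y": 0, "z": 0, "ax": 0, "ay": 0, "az": 0, "grip": -1},
])

```text
time: 11.6
ee_pos: [0.5761, -0.2187, 0.0226]
ee_rot: [0.706, 0.039, -0.706, 0.039]
force: [-0.6, 2.0, 6.6]
width: 0.0378
```

apply_moves([
  {"x": -10, "y": 0, "z": 0, "ax": 0, "ay": 0, "az": 0, "grip": -1},
  {"x": -35, "y": 0, "z": 0, "ax": 0, "ay": 0, "az": 0, "grip": -1},
  {"x": -70, "y": 0, "z": 0, "ax": 0, "ay": 0, "az": 0, "grip": -1},
  {"x": -105, "y": -5, "z": 5, "ax": 0, "ay": 0, "az": 0, "grip": -1},
  {"x": -130, "y": -25, "z": 18, "ax": 0, "ay": 0, "az": 0, "grip": -1},
  {"x": -135, "y": -55, "z": 40, "ax": 0, "ay": 0, "az": 0, "grip": -1},
  {"x": -135, "y": -90, "z": 66, "ax": 0, "ay": 0, "az": 0, "grip": -1},
  {"x": -135, "y": -120, "z": 90, "ax": 0, "ay": 0, "az": 0, "grip": -1},
])

```text
time: 12.4
ee_pos: [0.4714, -0.1085, 0.1576]
ee_rot: [-0.706, -0.039, 0.706, -0.039]
force: [0.5, 0.6, -5.5]
width: 0.0376
```

apply_moves([
  {"x": 0, "y": -20, "z": 15, "ax": 0, "ay": 0, "az": 0, "grip": -1},
  {"x": 0, "y": -30, "z": 22, "ax": 0, "ay": 0, "az": 0, "grip": -1},
  {"x": 0, "y": -33, "z": 23, "ax": 0, "ay": 0, "az": 0, "grip": -1},
  {"x": 0, "y": -33, "z": 23, "ax": 0, "ay": 0, "az": 0, "grip": -1},
  {"x": 0, "y": -33, "z": 23, "ax": 0, "ay": 0, "az": 0, "grip": -1},
  {"x": 0, "y": -33, "z": 23, "ax": 0, "ay": 0, "az": 0, "grip": -1},
  {"x": 0, "y": -33, "z": 23, "ax": 0, "ay": 0, "az": 0, "grip": -1},
])

```text
time: 13.1
ee_pos: [0.4472, -0.0801, 0.157]
ee_rot: [-0.706, -0.039, 0.706, -0.039]
force: [-0.4, -0.1, -5.0]
width: 0.0378
```

Run:
```python
from h import *
c,s=wrist(); print(s["qd"].round(3),s["ee_pos"],s["width"],s["force"])
cv2.imwrite("pics/w10.png",c["color"][:,:,::-1])
print(go(s,[.447,-.0782,.037]))
```

```text
[-0.004 -0.002 -0.001  0.007  0.    -0.    -0.002] [ 0.44716935 -0.08006191  0.15696451] 0.037828413536990124 [-0.35543013 -0.08654017 -5.01054408]
[120.   -1.9  -0. ]
```

View pics/w10.png

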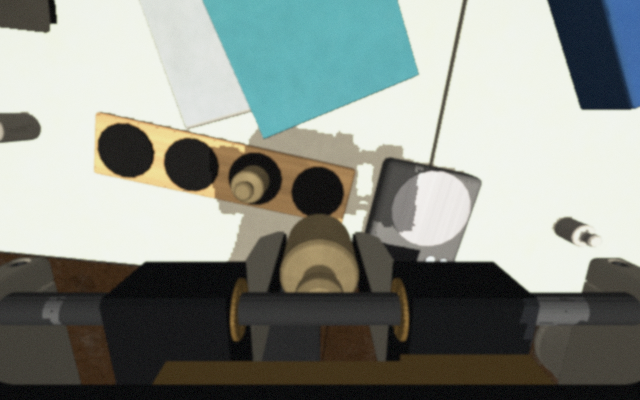

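apply_moves([
  {"x": 15, "y": -2, "z": 0, "ax": 0, "ay": 0, "az": 0, "grip": -1},
  {"x": 45, "y": -2, "z": 0, "ax": 0, "ay": 0, "az": 0, "grip": -1},
  {"x": 75, "y": -2, "z": 0, "ax": 0, "ay": 0, "az": 0, "grip": -1},
  {"x": 98, "y": -2, "z": 0, "ax": 0, "ay": 0, "az": 0, "grip": -1},
  {"x": 108, "y": -2, "z": 0, "ax": 0, "ay": 0, "az": 0, "grip": -1},
  {"x": 110, "y": -2, "z": 0, "ax": 0, "ay": 0, "az": 0, "grip": -1},
  {"x": 110, "y": -2, "z": 0, "ax": 0, "ay": 0, "az": 0, "grip": -1},
  {"x": 110, "y": -2, "z": 0, "ax": 0, "ay": 0, "az": 0, "grip": -1},
])

```text
time: 13.95
ee_pos: [0.4471, -0.0776, 0.048]
ee_rot: [0.707, 0.039, -0.706, 0.039]
force: [-0.1, 0.1, -4.7]
width: 0.0375
```

apply_moves([
  {"x": 4, "y": 0, "z": 0, "ax": 0, "ay": 0, "az": 0, "grip": -1},
  {"x": 8, "y": 0, "z": 0, "ax": 0, "ay": 0, "az": 0, "grip": -1},
  {"x": 10, "y": 0, "z": 0, "ax": 0, "ay": 0, "az": 0, "grip": -1},
  {"x": 10, "y": 0, "z": 0, "ax": 0, "ay": 0, "az": 0, "grip": -1},
  {"x": 10, "y": 0, "z": 0, "ax": 0, "ay": 0, "az": 0, "grip": -1},
])

```text
time: 14.45
ee_pos: [0.4465, -0.0774, 0.037]
ee_rot: [-0.706, -0.039, 0.706, -0.039]
force: [0.5, -0.5, -6.0]
width: 0.0375
```

apply_moves([
  {"x": 1, "y": 0, "z": 0, "ax": 0, "ay": 0, "az": 0, "grip": -1},
  {"x": 1, "y": 0, "z": 0, "ax": 0, "ay": 0, "az": 0, "grip": -1},
  {"x": 1, "y": 0, "z": 0, "ax": 0, "ay": 0, "az": 0, "grip": -1},
])

```text
time: 14.75
ee_pos: [0.4466, -0.0775, 0.0365]
ee_rot: [0.706, 0.039, -0.706, 0.039]
force: [-1.0, 0.2, 6.1]
width: 0.0377
```

Contact (+6 N). I'll release and retreat.

apply_moves([
  {"x": 0, "y": 0, "z": 0, "ax": 0, "ay": 0, "az": 0, "grip": -0.1},
  {"x": 0, "y": 0, "z": 0, "ax": 0, "ay": 0, "az": 0, "grip": -0.02},
  {"x": 0, "y": 0, "z": 0, "ax": 0, "ay": 0, "az": 0, "grip": -0.02},
  {"x": 0, "y": 0, "z": 0, "ax": 0, "ay": 0, "az": 0, "grip": -0.02},
])

```text
time: 15.15
ee_pos: [0.4466, -0.0775, 0.0361]
ee_rot: [0.706, 0.039, -0.706, 0.039]
force: [-0.4, -0.5, -0.2]
width: 0.0456
```

apply_moves([
  {"x": -20, "y": 0, "z": 0, "ax": 0, "ay": 0, "az": 0, "grip": -0.02},
  {"x": -50, "y": 0, "z": 0, "ax": 0, "ay": 0, "az": 0, "grip": -0.02},
  {"x": -90, "y": 0, "z": 0, "ax": 0, "ay": 0, "az": 0, "grip": 0},
  {"x": -118, "y": 0, "z": 0, "ax": 0, "ay": 0, "az": 0, "grip": 0},
  {"x": -118, "y": 0, "z": 0, "ax": 0, "ay": 0, "az": 0, "grip": 0},
  {"x": -118, "y": 0, "z": 0, "ax": 0, "ay": 0, "az": 0, "grip": 0},
  {"x": -118, "y": 0, "z": 0, "ax": 0, "ay": 0, "az": 0, "grip": 0},
  {"x": -118, "y": 0, "z": 0, "ax": 0, "ay": 0, "az": 0, "grip": 0},
])

```text
time: 15.95
ee_pos: [0.4459, -0.0774, 0.153]
ee_rot: [-0.705, -0.039, 0.707, -0.039]
force: [0.6, 0.7, -0.5]
width: 0.0465
```

Run:
```python
from h import *
c,s=wrist(); print(s["qd"].round(3),s["ee_pos"],s["width"],s["force"])
cv2.imwrite("pics/w11.png",c["color"][:,:,::-1])
for p in ((.447,-.0782,.014),(.447,-.0782,.076)): print(proj(c,p))
print(go(s,[.4338,-.3416,.155]))
```

```text
[-0.001 -0.001  0.002 -0.004  0.     0.004  0.   ] [ 0.4459344  -0.07737774  0.15300116] 0.04650756357427391 [ 0.64652902  0.65594675 -0.45228759]
[320.63994772 191.55323921]
[320.91850981 211.73135551]
[ -2.  261.3  41.3]
```

View pics/w11.png

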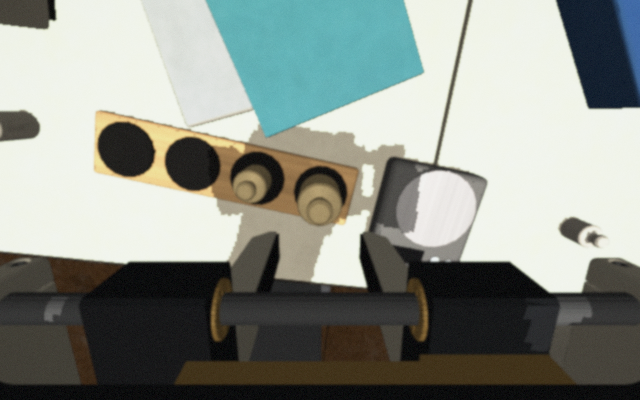

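Large is on the first rest: the knob is at (319,211) against a predicted (321,212). Next is the small weight.

apply_moves([
  {"x": 0, "y": 30, "z": 5, "ax": 0, "ay": 0, "az": 0, "grip": 0.1},
  {"x": 0, "y": 75, "z": 12, "ax": 0, "ay": 0, "az": 0, "grip": 0.1},
  {"x": 0, "y": 120, "z": 19, "ax": 0, "ay": 0, "az": 0, "grip": 0.1},
  {"x": 0, "y": 165, "z": 26, "ax": 0, "ay": 0, "az": 0, "grip": 0.1},
  {"x": 0, "y": 210, "z": 33, "ax": 0, "ay": 0, "az": 0, "grip": 0.1},
  {"x": 0, "y": 245, "z": 39, "ax": 0, "ay": 0, "az": 0, "grip": 0.1},
  {"x": 0, "y": 261, "z": 41, "ax": 0, "ay": 0, "az": 0, "grip": 0.1},
  {"x": 0, "y": 261, "z": 41, "ax": 0, "ay": 0, "az": 0, "grip": 0.1},
], newtons=20)

```text
time: 16.8
ee_pos: [0.4339, -0.3433, 0.1532]
ee_rot: [-0.706, -0.038, 0.706, -0.038]
force: [-0.3, 0.3, 0.9]
width: 0.051
```

apply_moves([
  {"x": 0, "y": 0, "z": 0, "ax": 0, "ay": 0, "az": 0, "grip": 0.1},
  {"x": 0, "y": 0, "z": 0, "ax": 0, "ay": 0, "az": 0, "grip": 0.1},
  {"x": 0, "y": 0, "z": 0, "ax": 0, "ay": 0, "az": 0, "grip": 0.1},
  {"x": 0, "y": 0, "z": 0, "ax": 0, "ay": 0, "az": 0, "grip": 0.1},
  {"x": 0, "y": 0, "z": 0, "ax": 0, "ay": 0, "az": 0, "grip": 0.1},
])

```text
time: 17.3
ee_pos: [0.4349, -0.3408, 0.1542]
ee_rot: [0.706, 0.039, -0.706, 0.039]
force: [0.2, -0.3, -0.8]
width: 0.0513
```

Run:
```python
from h import *
c,s=wrist(); print(s["qd"].round(3),s["ee_pos"],s["width"],s["force"])
cv2.imwrite("pics/w12.png",c["color"][:,:,::-1])
for p in ((.4338,-.3416,.0),(.4338,-.3416,.039)): print(proj(c,p))
print(go(s,[.4338,-.3416,.021]))
```

```text
[ 0.006  0.002  0.002 -0.001 -0.001  0.    -0.002] [ 0.43489356 -0.34075504  0.15422896] 0.05132665339160728 [ 0.20960428 -0.28136472 -0.84401249]
[320.31718486 190.20048591]
[320.43970476 200.8734316 ]
[133.2   0.7   1.2]
```

View pics/w12.png

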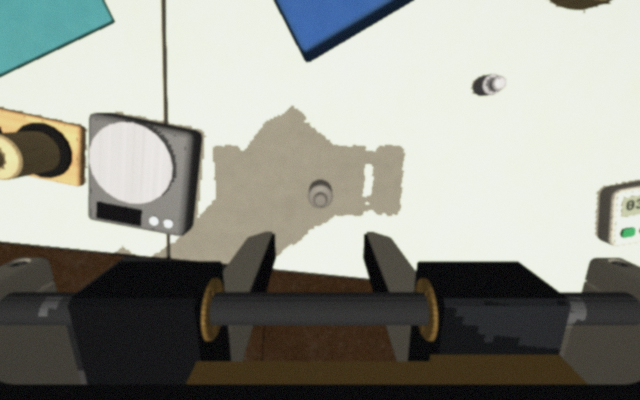

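The knob is at (319,200) and the prediction was (320,201). I'll descend and grip.

apply_moves([
  {"x": 25, "y": 0, "z": 0, "ax": 0, "ay": 0, "az": 0, "grip": 0.1},
  {"x": 60, "y": 0, "z": 0, "ax": 0, "ay": 0, "az": 0, "grip": 0.1},
  {"x": 95, "y": 0, "z": 0, "ax": 0, "ay": 0, "az": 0, "grip": 0.1},
  {"x": 118, "y": 0, "z": 0, "ax": 0, "ay": 0, "az": 0, "grip": 0.1},
  {"x": 129, "y": 0, "z": 0, "ax": 0, "ay": 0, "az": 0, "grip": 0.1},
  {"x": 133, "y": 0, "z": 0, "ax": 0, "ay": 0, "az": 0, "grip": 0.1},
  {"x": 133, "y": 0, "z": 0, "ax": 0, "ay": 0, "az": 0, "grip": 0.1},
  {"x": 133, "y": 0, "z": 0, "ax": 0, "ay": 0, "az": 0, "grip": 0.1},
])

```text
time: 18.15
ee_pos: [0.4351, -0.3418, 0.0221]
ee_rot: [0.706, 0.039, -0.706, 0.039]
force: [0.4, -0.5, 0.1]
width: 0.051
```

apply_moves([
  {"x": 0, "y": 0, "z": 0, "ax": 0, "ay": 0, "az": 0, "grip": -0.2},
  {"x": 0, "y": 0, "z": 0, "ax": 0, "ay": 0, "az": 0, "grip": -0.45},
  {"x": 0, "y": 0, "z": 0, "ax": 0, "ay": 0, "az": 0, "grip": -0.7},
  {"x": 0, "y": 0, "z": 0, "ax": 0, "ay": 0, "az": 0, "grip": -0.7},
  {"x": 0, "y": 0, "z": 0, "ax": 0, "ay": 0, "az": 0, "grip": -1},
  {"x": 0, "y": 0, "z": 0, "ax": 0, "ay": 0, "az": 0, "grip": -1},
  {"x": 0, "y": 0, "z": 0, "ax": 0, "ay": 0, "az": 0, "grip": -1},
])

```text
time: 18.85
ee_pos: [0.4347, -0.3415, 0.0214]
ee_rot: [0.706, 0.039, -0.706, 0.039]
force: [0.1, 0.4, 5.5]
width: 0.0222
```

apply_moves([
  {"x": -10, "y": 0, "z": 0, "ax": 0, "ay": 0, "az": 0, "grip": -1},
  {"x": -40, "y": 0, "z": 0, "ax": 0, "ay": 0, "az": 0, "grip": -1},
  {"x": -80, "y": 0, "z": 0, "ax": 0, "ay": 0, "az": 0, "grip": -1},
  {"x": -115, "y": -10, "z": -2, "ax": 0, "ay": 0, "az": 0, "grip": -1},
  {"x": -132, "y": -40, "z": -7, "ax": 0, "ay": 0, "az": 0, "grip": -1},
  {"x": -135, "y": -85, "z": -15, "ax": 0, "ay": 0, "az": 0, "grip": -1},
  {"x": -135, "y": -130, "z": -23, "ax": 0, "ay": 0, "az": 0, "grip": -1},
  {"x": -135, "y": -175, "z": -31, "ax": 0, "ay": 0, "az": 0, "grip": -1},
])

```text
time: 19.65
ee_pos: [0.4458, -0.1626, 0.1569]
ee_rot: [0.706, 0.039, -0.706, 0.039]
force: [1.0, 0.1, -1.7]
width: 0.0229
```

apply_moves([
  {"x": 0, "y": -45, "z": -8, "ax": 0, "ay": 0, "az": 0, "grip": -1},
  {"x": 0, "y": -90, "z": -16, "ax": 0, "ay": 0, "az": 0, "grip": -1},
  {"x": 0, "y": -135, "z": -25, "ax": 0, "ay": 0, "az": 0, "grip": -1},
  {"x": 0, "y": -175, "z": -32, "ax": 0, "ay": 0, "az": 0, "grip": -1},
  {"x": 0, "y": -198, "z": -36, "ax": 0, "ay": 0, "az": 0, "grip": -1},
  {"x": 0, "y": -205, "z": -37, "ax": 0, "ay": 0, "az": 0, "grip": -1},
  {"x": 0, "y": -205, "z": -37, "ax": 0, "ay": 0, "az": 0, "grip": -1},
  {"x": 0, "y": -205, "z": -37, "ax": 0, "ay": 0, "az": 0, "grip": -1},
])

```text
time: 20.45
ee_pos: [0.46, 0.0426, 0.1562]
ee_rot: [-0.706, -0.038, 0.706, -0.039]
force: [-0.2, -0.4, -0.2]
width: 0.023
```

apply_moves([
  {"x": 0, "y": 0, "z": 0, "ax": 0, "ay": 0, "az": 0, "grip": -1},
  {"x": 0, "y": 0, "z": 0, "ax": 0, "ay": 0, "az": 0, "grip": -1},
  {"x": 0, "y": 0, "z": 0, "ax": 0, "ay": 0, "az": 0, "grip": -1},
  {"x": 0, "y": 0, "z": 0, "ax": 0, "ay": 0, "az": 0, "grip": -1},
])

```text
time: 20.85
ee_pos: [0.4602, 0.0433, 0.1561]
ee_rot: [-0.706, -0.039, 0.706, -0.039]
force: [-0.8, 0.4, -1.1]
width: 0.0223
```

Run:
```python
from h import *
c,s=wrist(); print(s["qd"].round(3),s["ee_pos"],s["width"],s["force"])
cv2.imwrite("pics/w13.png",c["color"][:,:,::-1])
print(go(s,[.4606,.0442,.0355]),proj(c,(.4606,.0442,.014)))
```

```text
[-0.005  0.002 -0.003 -0.001 -0.002 -0.002 -0.   ] [0.46023224 0.04327033 0.15610292] 0.022347074058138162 [-0.75934294  0.43365074 -1.11113546]
[120.6  -0.9  -0.5] [318.68374476 191.55537953]
```

View pics/w13.png

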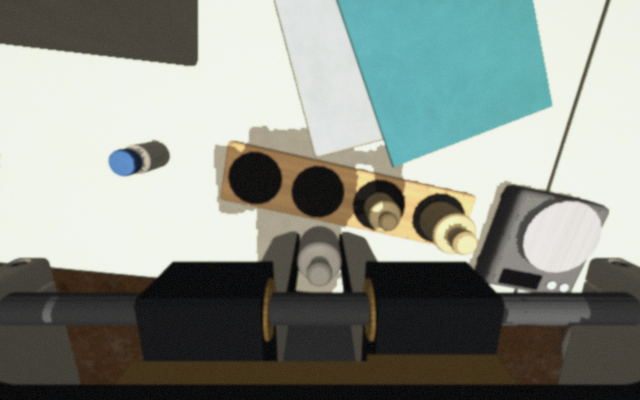

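apply_moves([
  {"x": 20, "y": -1, "z": -1, "ax": 0, "ay": 0, "az": 0, "grip": -1},
  {"x": 55, "y": -1, "z": -1, "ax": 0, "ay": 0, "az": 0, "grip": -1},
  {"x": 85, "y": -1, "z": -1, "ax": 0, "ay": 0, "az": 0, "grip": -1},
  {"x": 104, "y": -1, "z": -1, "ax": 0, "ay": 0, "az": 0, "grip": -1},
  {"x": 111, "y": -1, "z": -1, "ax": 0, "ay": 0, "az": 0, "grip": -1},
  {"x": 111, "y": -1, "z": -1, "ax": 0, "ay": 0, "az": 0, "grip": -1},
  {"x": 111, "y": -1, "z": -1, "ax": 0, "ay": 0, "az": 0, "grip": -1},
  {"x": 111, "y": -1, "z": -1, "ax": 0, "ay": 0, "az": 0, "grip": -1},
])

```text
time: 21.7
ee_pos: [0.4617, 0.0449, 0.0461]
ee_rot: [0.707, 0.039, -0.705, 0.039]
force: [-0.7, 0.2, -1.6]
width: 0.0229
```

apply_moves([
  {"x": 4, "y": 0, "z": 0, "ax": 0, "ay": 0, "az": 0, "grip": -1},
  {"x": 8, "y": 0, "z": 0, "ax": 0, "ay": 0, "az": 0, "grip": -1},
  {"x": 10, "y": 0, "z": 0, "ax": 0, "ay": 0, "az": 0, "grip": -1},
  {"x": 10, "y": 0, "z": 0, "ax": 0, "ay": 0, "az": 0, "grip": -1},
  {"x": 10, "y": 0, "z": 0, "ax": 0, "ay": 0, "az": 0, "grip": -1},
])

```text
time: 22.2
ee_pos: [0.4613, 0.045, 0.0352]
ee_rot: [0.706, 0.039, -0.706, 0.039]
force: [-1.2, 0.0, 3.7]
width: 0.0226
```

apply_moves([
  {"x": 0, "y": 0, "z": 0, "ax": 0, "ay": 0, "az": 0, "grip": -0.35},
  {"x": 0, "y": 0, "z": 0, "ax": 0, "ay": 0, "az": 0, "grip": -0.18},
  {"x": 0, "y": 0, "z": 0, "ax": 0, "ay": 0, "az": 0, "grip": -0.18},
  {"x": 0, "y": 0, "z": 0, "ax": 0, "ay": 0, "az": 0, "grip": -0.18},
])

```text
time: 22.6
ee_pos: [0.4611, 0.0449, 0.035]
ee_rot: [-0.706, -0.039, 0.706, -0.039]
force: [0.3, 0.1, -0.3]
width: 0.0383
```

apply_moves([
  {"x": -20, "y": 0, "z": 0, "ax": 0, "ay": 0, "az": 0, "grip": -0.18},
  {"x": -50, "y": 0, "z": 0, "ax": 0, "ay": 0, "az": 0, "grip": -0.18},
  {"x": -90, "y": 0, "z": 0, "ax": 0, "ay": 0, "az": 0, "grip": 0},
  {"x": -118, "y": 0, "z": 0, "ax": 0, "ay": 0, "az": 0, "grip": 0},
  {"x": -118, "y": 0, "z": 0, "ax": 0, "ay": 0, "az": 0, "grip": 0},
  {"x": -118, "y": 0, "z": 0, "ax": 0, "ay": 0, "az": 0, "grip": 0},
  {"x": -118, "y": 0, "z": 0, "ax": 0, "ay": 0, "az": 0, "grip": 0},
  {"x": -118, "y": 0, "z": 0, "ax": 0, "ay": 0, "az": 0, "grip": 0},
])

```text
time: 23.4
ee_pos: [0.4605, 0.0448, 0.152]
ee_rot: [-0.705, -0.039, 0.707, -0.039]
force: [0.4, -0.2, 0.3]
width: 0.0467
```

Run:
```python
from h import *
c,s=wrist(); print(s["qd"].round(3),s["ee_pos"],s["width"],s["force"])
cv2.imwrite("pics/w14.png",c["color"][:,:,::-1])
for p in ((.4608,.044,.014),(.4608,.044,.053)): print(proj(c,p))
print(go(s,[.5483,-.4783,.155]))
```

```text
[ 0.     0.003  0.002 -0.002  0.001  0.001 -0.002] [0.46049974 0.04480892 0.15197925] 0.046676887080020824 [ 0.36553541 -0.22432503  0.27580666]
[320.45067804 192.58392784]
[320.61300647 204.37692456]
[ -3.  529.6 -29.4]
```

View pics/w14.png

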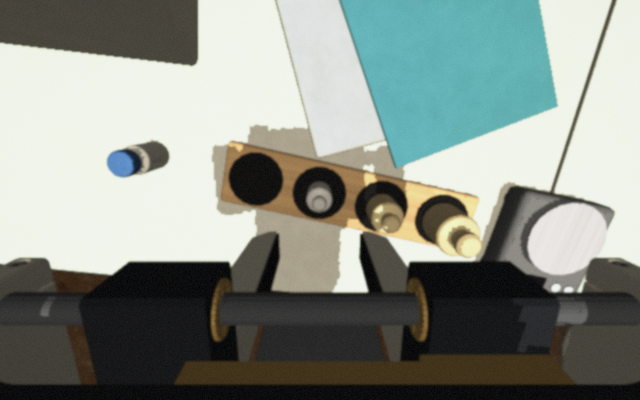

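Small is on the third rest, with its knob at (319,204) as predicted. Next is the tiny weight.

apply_moves([
  {"x": 0, "y": 25, "z": -1, "ax": 0, "ay": 0, "az": 0, "grip": 0},
  {"x": 0, "y": 65, "z": -4, "ax": 0, "ay": 0, "az": 0, "grip": 0},
  {"x": 0, "y": 110, "z": -6, "ax": 0, "ay": 0, "az": 0, "grip": 0},
  {"x": 0, "y": 155, "z": -9, "ax": 0, "ay": 0, "az": 0, "grip": 0},
  {"x": 0, "y": 200, "z": -11, "ax": 0, "ay": 0, "az": 0, "grip": 0},
  {"x": 0, "y": 245, "z": -14, "ax": 0, "ay": 0, "az": 0, "grip": 0},
  {"x": 0, "y": 290, "z": -16, "ax": 0, "ay": 0, "az": 0, "grip": 0},
  {"x": 0, "y": 330, "z": -18, "ax": 0, "ay": 0, "az": 0, "grip": 0},
])

```text
time: 24.25
ee_pos: [0.515, -0.2835, 0.152]
ee_rot: [-0.706, -0.039, 0.707, -0.039]
force: [1.3, 0.3, -0.9]
width: 0.0466
```

apply_moves([
  {"x": 0, "y": 45, "z": -2, "ax": 0, "ay": 0, "az": 0, "grip": 0},
  {"x": 0, "y": 90, "z": -5, "ax": 0, "ay": 0, "az": 0, "grip": 0},
  {"x": 0, "y": 135, "z": -7, "ax": 0, "ay": 0, "az": 0, "grip": 0},
  {"x": 0, "y": 175, "z": -9, "ax": 0, "ay": 0, "az": 0, "grip": 0},
  {"x": 0, "y": 195, "z": -11, "ax": 0, "ay": 0, "az": 0, "grip": 0},
  {"x": 0, "y": 200, "z": -11, "ax": 0, "ay": 0, "az": 0, "grip": 0},
  {"x": 0, "y": 200, "z": -11, "ax": 0, "ay": 0, "az": 0, "grip": 0},
  {"x": 0, "y": 200, "z": -11, "ax": 0, "ay": 0, "az": 0, "grip": 0},
])

```text
time: 25.05
ee_pos: [0.5485, -0.4767, 0.1524]
ee_rot: [-0.706, -0.04, 0.706, -0.039]
force: [-0.2, -0.2, -0.5]
width: 0.0467
```

apply_moves([
  {"x": 0, "y": 0, "z": 0, "ax": 0, "ay": 0, "az": 0, "grip": 0},
  {"x": 0, "y": 0, "z": 0, "ax": 0, "ay": 0, "az": 0, "grip": 0},
  {"x": 0, "y": 0, "z": 0, "ax": 0, "ay": 0, "az": 0, "grip": 0},
  {"x": 0, "y": 0, "z": 0, "ax": 0, "ay": 0, "az": 0, "grip": 0},
])

```text
time: 25.45
ee_pos: [0.5486, -0.4783, 0.1533]
ee_rot: [0.706, 0.039, -0.706, 0.039]
force: [-0.1, -0.6, -1.1]
width: 0.0467
```

Run:
```python
from h import *
c,s=wrist(); print(s["qd"].round(3),s["ee_pos"],s["width"],s["force"])
cv2.imwrite("pics/w15.png",c["color"][:,:,::-1])
for p in ((.5483,-.4783,.0),(.5483,-.4783,.031)): print(proj(c,p))
print(go(s,[.5483,-.4783,.021]))
```

```text
[ 0.003  0.002  0.002 -0.003  0.     0.002  0.001] [ 0.54861933 -0.47829342  0.15330465] 0.04672444108557056 [-0.13437882 -0.62220101 -1.06359174]
[319.55699201 189.5902651 ]
[319.57562628 197.80962583]
[132.3  -0.    0.3]
```

View pics/w15.png

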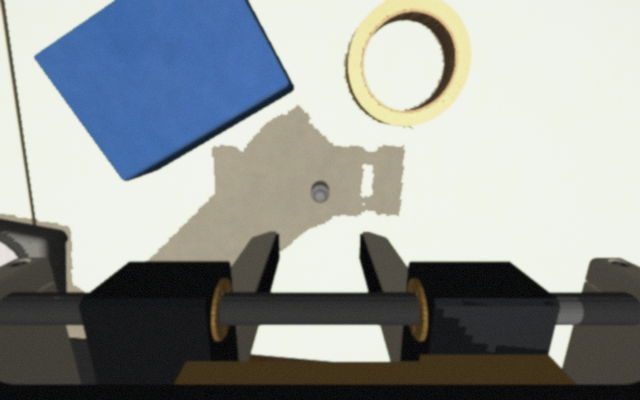

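apply_moves([
  {"x": 25, "y": 0, "z": -1, "ax": 0, "ay": 0, "az": 0, "grip": 0},
  {"x": 60, "y": 0, "z": -1, "ax": 0, "ay": 0, "az": 0, "grip": 0},
  {"x": 95, "y": 0, "z": -1, "ax": 0, "ay": 0, "az": 0, "grip": 0},
  {"x": 118, "y": 0, "z": -1, "ax": 0, "ay": 0, "az": 0, "grip": 0},
  {"x": 129, "y": 0, "z": -1, "ax": 0, "ay": 0, "az": 0, "grip": 0},
  {"x": 133, "y": 0, "z": -1, "ax": 0, "ay": 0, "az": 0, "grip": 0},
  {"x": 133, "y": 0, "z": -1, "ax": 0, "ay": 0, "az": 0, "grip": 0},
  {"x": 133, "y": 0, "z": -1, "ax": 0, "ay": 0, "az": 0, "grip": 0},
], newtons=15)

```text
time: 26.3
ee_pos: [0.5501, -0.4791, 0.0215]
ee_rot: [0.707, 0.039, -0.706, 0.04]
force: [0.7, -0.5, -0.1]
width: 0.0466
```

apply_moves([
  {"x": 0, "y": 0, "z": 0, "ax": 0, "ay": 0, "az": 0, "grip": -0.3},
  {"x": 0, "y": 0, "z": 0, "ax": 0, "ay": 0, "az": 0, "grip": -0.5},
  {"x": 0, "y": 0, "z": 0, "ax": 0, "ay": 0, "az": 0, "grip": -0.75},
  {"x": 0, "y": 0, "z": 0, "ax": 0, "ay": 0, "az": 0, "grip": -0.75},
  {"x": 0, "y": 0, "z": 0, "ax": 0, "ay": 0, "az": 0, "grip": -1},
  {"x": 0, "y": 0, "z": 0, "ax": 0, "ay": 0, "az": 0, "grip": -1},
  {"x": 0, "y": 0, "z": 0, "ax": 0, "ay": 0, "az": 0, "grip": -1},
])

```text
time: 27.0
ee_pos: [0.5496, -0.4787, 0.0204]
ee_rot: [0.706, 0.039, -0.706, 0.039]
force: [-1.0, -0.9, 2.1]
width: 0.0176
```

apply_moves([
  {"x": -10, "y": 0, "z": 0, "ax": 0, "ay": 0, "az": 0, "grip": -1},
  {"x": -40, "y": 0, "z": 0, "ax": 0, "ay": 0, "az": 0, "grip": -1},
  {"x": -80, "y": 0, "z": 0, "ax": 0, "ay": 0, "az": 0, "grip": -1},
  {"x": -115, "y": -10, "z": 0, "ax": 0, "ay": 0, "az": 0, "grip": -1},
  {"x": -132, "y": -40, "z": 1, "ax": 0, "ay": 0, "az": 0, "grip": -1},
  {"x": -135, "y": -85, "z": 2, "ax": 0, "ay": 0, "az": 0, "grip": -1},
  {"x": -135, "y": -130, "z": 4, "ax": 0, "ay": 0, "az": 0, "grip": -1},
  {"x": -135, "y": -175, "z": 5, "ax": 0, "ay": 0, "az": 0, "grip": -1},
])

```text
time: 27.8
ee_pos: [0.5246, -0.3037, 0.1559]
ee_rot: [0.706, 0.039, -0.706, 0.039]
force: [2.0, 0.1, -0.8]
width: 0.0174
```

apply_moves([
  {"x": 0, "y": -45, "z": 2, "ax": 0, "ay": 0, "az": 0, "grip": -1},
  {"x": 0, "y": -90, "z": 3, "ax": 0, "ay": 0, "az": 0, "grip": -1},
  {"x": 0, "y": -135, "z": 4, "ax": 0, "ay": 0, "az": 0, "grip": -1},
  {"x": 0, "y": -180, "z": 6, "ax": 0, "ay": 0, "az": 0, "grip": -1},
  {"x": 0, "y": -225, "z": 7, "ax": 0, "ay": 0, "az": 0, "grip": -1},
  {"x": 0, "y": -270, "z": 8, "ax": 0, "ay": 0, "az": 0, "grip": -1},
  {"x": 0, "y": -310, "z": 10, "ax": 0, "ay": 0, "az": 0, "grip": -1},
  {"x": 0, "y": -340, "z": 11, "ax": 0, "ay": 0, "az": 0, "grip": -1},
])

```text
time: 28.6
ee_pos: [0.4761, 0.0341, 0.1556]
ee_rot: [0.706, 0.04, -0.706, 0.04]
force: [1.1, 0.5, -0.5]
width: 0.0174
```

apply_moves([
  {"x": 0, "y": -30, "z": 1, "ax": 0, "ay": 0, "az": 0, "grip": -1},
  {"x": 0, "y": -55, "z": 2, "ax": 0, "ay": 0, "az": 0, "grip": -1},
  {"x": 0, "y": -70, "z": 2, "ax": 0, "ay": 0, "az": 0, "grip": -1},
  {"x": 0, "y": -74, "z": 2, "ax": 0, "ay": 0, "az": 0, "grip": -1},
  {"x": 0, "y": -74, "z": 2, "ax": 0, "ay": 0, "az": 0, "grip": -1},
  {"x": 0, "y": -74, "z": 2, "ax": 0, "ay": 0, "az": 0, "grip": -1},
  {"x": 0, "y": -74, "z": 2, "ax": 0, "ay": 0, "az": 0, "grip": -1},
  {"x": 0, "y": -74, "z": 2, "ax": 0, "ay": 0, "az": 0, "grip": -1},
])

```text
time: 29.4
ee_pos: [0.4667, 0.104, 0.1551]
ee_rot: [-0.706, -0.039, 0.706, -0.039]
force: [0.2, -0.9, -0.1]
width: 0.0174
```

Run:
```python
from h import *
c,s=wrist(); print(s["qd"].round(3),s["ee_pos"],s["width"],s["force"])
cv2.imwrite("pics/w16.png",c["color"][:,:,::-1])
print(go(s,[.4675,.1055,.0345]),proj(c,(.4675,.1055,.014)))
```

```text
[-0.003  0.001 -0.001 -0.001  0.001 -0.001  0.001] [0.4666551  0.1039619  0.15512555] 0.017356516053854396 [ 0.22541008 -0.9482377  -0.11769616]
[120.6  -1.5  -1. ] [318.08920698 191.26928796]
```

View pics/w16.png

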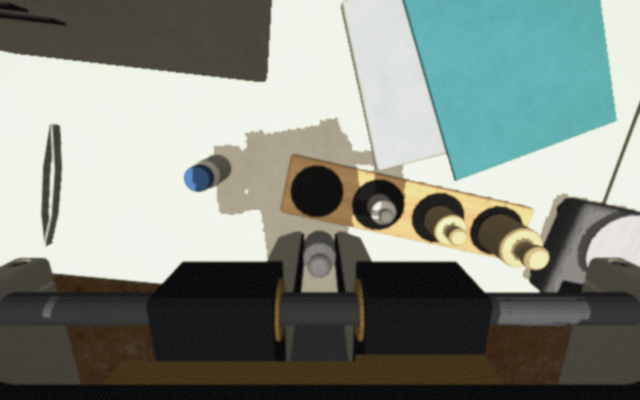

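apply_moves([
  {"x": 20, "y": -1, "z": -1, "ax": 0, "ay": 0, "az": 0, "grip": -1},
  {"x": 55, "y": -2, "z": -1, "ax": 0, "ay": 0, "az": 0, "grip": -1},
  {"x": 85, "y": -2, "z": -1, "ax": 0, "ay": 0, "az": 0, "grip": -1},
  {"x": 104, "y": -2, "z": -1, "ax": 0, "ay": 0, "az": 0, "grip": -1},
  {"x": 111, "y": -2, "z": -1, "ax": 0, "ay": 0, "az": 0, "grip": -1},
  {"x": 111, "y": -2, "z": -1, "ax": 0, "ay": 0, "az": 0, "grip": -1},
  {"x": 111, "y": -2, "z": -1, "ax": 0, "ay": 0, "az": 0, "grip": -1},
  {"x": 111, "y": -2, "z": -1, "ax": 0, "ay": 0, "az": 0, "grip": -1},
])

```text
time: 30.25
ee_pos: [0.4678, 0.107, 0.0451]
ee_rot: [0.707, 0.039, -0.705, 0.039]
force: [-0.8, 0.1, -0.9]
width: 0.0172
```

apply_moves([
  {"x": 4, "y": 0, "z": 0, "ax": 0, "ay": 0, "az": 0, "grip": -1},
  {"x": 8, "y": 0, "z": 0, "ax": 0, "ay": 0, "az": 0, "grip": -1},
  {"x": 10, "y": 0, "z": 0, "ax": 0, "ay": 0, "az": 0, "grip": -1},
  {"x": 10, "y": 0, "z": 0, "ax": 0, "ay": 0, "az": 0, "grip": -1},
  {"x": 10, "y": 0, "z": 0, "ax": 0, "ay": 0, "az": 0, "grip": -1},
])

```text
time: 30.75
ee_pos: [0.4674, 0.107, 0.0342]
ee_rot: [0.706, 0.039, -0.706, 0.039]
force: [-0.4, 0.9, 2.8]
width: 0.0173
```

Contact again. I'll release, retreat up to well clear, and move the arm aside.

apply_moves([
  {"x": 0, "y": 0, "z": 0, "ax": 0, "ay": 0, "az": 0, "grip": -0.45},
  {"x": 0, "y": 0, "z": 0, "ax": 0, "ay": 0, "az": 0, "grip": -0.25},
  {"x": 0, "y": 0, "z": 0, "ax": 0, "ay": 0, "az": 0, "grip": -0.25},
  {"x": 0, "y": 0, "z": 0, "ax": 0, "ay": 0, "az": 0, "grip": -0.25},
])

```text
time: 31.15
ee_pos: [0.4673, 0.1069, 0.034]
ee_rot: [-0.706, -0.039, 0.706, -0.039]
force: [-0.3, -0.3, -0.7]
width: 0.0346
```

apply_moves([
  {"x": -20, "y": 0, "z": 0, "ax": 0, "ay": 0, "az": 0, "grip": -0.25},
  {"x": -50, "y": 0, "z": 0, "ax": 0, "ay": 0, "az": 0, "grip": -0.25},
  {"x": -90, "y": 0, "z": 0, "ax": 0, "ay": 0, "az": 0, "grip": -0.25},
  {"x": -130, "y": 20, "z": 0, "ax": 0, "ay": 0, "az": 0, "grip": -0.25},
  {"x": -150, "y": 50, "z": 0, "ax": 0, "ay": 0, "az": 0, "grip": -0.25},
  {"x": -155, "y": 75, "z": 0, "ax": 0, "ay": 0, "az": 0, "grip": -0.25},
  {"x": -155, "y": 80, "z": 0, "ax": 0, "ay": 0, "az": 0, "grip": -0.25},
  {"x": -155, "y": 80, "z": 0, "ax": 0, "ay": 0, "az": 0, "grip": -0.25},
])

```text
time: 31.95
ee_pos: [0.476, 0.0269, 0.1891]
ee_rot: [0.706, 0.038, -0.706, 0.038]
force: [-0.5, 0.6, 0.7]
width: 0.0352
```

apply_moves([
  {"x": 0, "y": 0, "z": 0, "ax": 0, "ay": 0, "az": 0, "grip": -0.25},
  {"x": 0, "y": 0, "z": 0, "ax": 0, "ay": 0, "az": 0, "grip": -0.25},
  {"x": 0, "y": 0, "z": 0, "ax": 0, "ay": 0, "az": 0, "grip": -0.25},
  {"x": 0, "y": 0, "z": 0, "ax": 0, "ay": 0, "az": 0, "grip": -0.25},
  {"x": 0, "y": 0, "z": 0, "ax": 0, "ay": 0, "az": 0, "grip": -0.25},
])

```text
time: 32.45
ee_pos: [0.4761, 0.0278, 0.1889]
ee_rot: [-0.706, -0.039, 0.706, -0.039]
force: [-0.0, -0.6, 0.1]
width: 0.0347
```

Run:
```python
from h import *
c,s=wrist(); print(s["qd"].round(3),s["ee_pos"],s["width"],s["force"],s["time"])
im=c["color"][:,:,::-1]
for p,h in (((.447,-.0782),.062),((.4539,-.0168),.048),((.4608,.044),.039),((.4677,.105),.031)): print(proj(c,(*p,.014)).round(1),proj(c,(*p,.014+h)).round(1))
cv2.imwrite("pics/w17.png",cv2.resize(im[110:260,180:450],None,fx=2.9,fy=2.9,interpolation=cv2.INTER_CUBIC))
d=capture("scene")["color"][130:260,190:360,::-1]; cv2.imwrite("pics/s17.png",cv2.resize(d,None,fx=4.5,fy=4.5,interpolation=cv2.INTER_CUBIC))
```

```text
[ 0.003 -0.002  0.003  0.    -0.001  0.001  0.002] [0.47607102 0.02778872 0.18892844] 0.03472057787307927 [-0.00121913 -0.60347757  0.11231736] 32.45
[411.9 220.2] [431.5 243.1]
[357.8 208.4] [363.9 223.6]
[303.1 196.4] [301.1 207.1]
[247.1 184.1] [239.9 191.3]
```

View pics/w17.png

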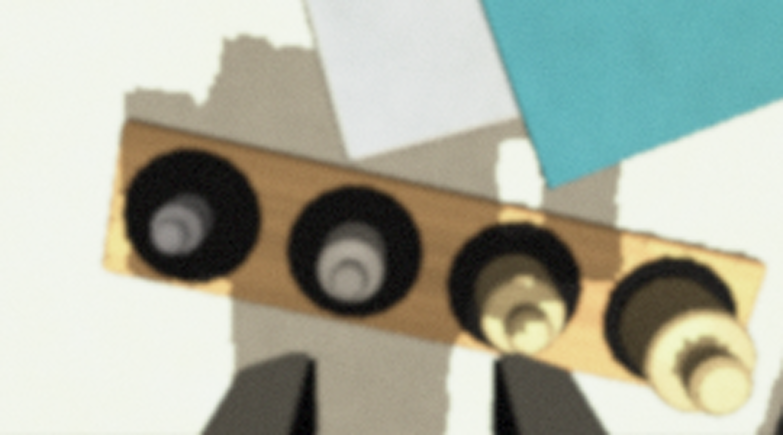

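View pics/s17.png

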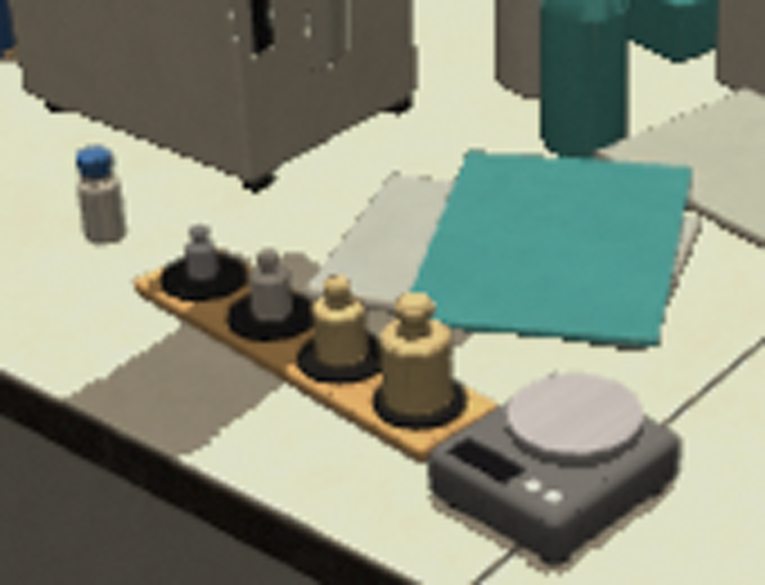

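In both views all four weights stand upright in order on their rests, and the vial is standing. The knobs are within about 3 px (roughly 3 mm) of where centred weights would show. I'm handing in.

```bash
python3 -c "
from plant import *
print(sign_off())"
```

```text
the job is handed in; nothing more can be done
None
```

All four weights are on the rests in order from the balance: large, medium, small, tiny. I handed the job in at about 32.5 s of the 106 s allowed; sign-off gives no verdict.

**Placing:** I gripped each weight low round the body and lowered it until the wrist force showed contact with the rest. Then I opened the jaws partway and withdrew straight up.

**Last checks:** The final wrist and scene pictures showed all four weights upright. In the wrist picture each knob was within about 3 px (about 3 mm) of where a centred weight would show, against a 12 mm limit. The gripper was clear and the measured force was only sensor noise. The vial was standing and looked unmoved.

**Disagreements:**
- The scene and top cameras put the rests about 5 mm apart, so I placed by the wrist camera, which lay between them.
- The wrist camera gave the rest pitch as 61.4 mm against the stated 62 mm.
- The largest leftover offset was on the large weight, about 3 mm.

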